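# Lock off the rolling mill and clear its delivery table

### The arm

A 6-joint arm with a two-finger parallel gripper is mounted at the origin on the work surface. World frame = base frame: x ahead of the robot, y to its left, z up, the work surface at z = 0. Lengths are in m, angles in degrees, forces in N, time in s.
With the tool pointing down it reaches from about 0.25 to 0.725 m from the base axis. Payload 9.7 kg.
Tool frame: the origin (TCP) lies at the very end of the fingers, on their centre line; the grasp point (between the pads) lies 19 mm behind it (bot.grip_depth is the distance from the TCP to the grasp point, in m); z points along the fingers, y is the direction in which the jaws open and shut (so a half turn about z gives the same grasp; the last joint's range is limited). The gripper opens to 85 mm and grips with 20 to 120 N. Pads are 22 mm wide; open, the fingers measure 114 mm over their backs; the gripper's body (76 mm by 85 mm) begins 54 mm behind the grasp point. The pads swing forward as they close: fully open they stand 13 mm farther back than shut.
Start: joints at [-74.083, 4.979, 10.078, 95.1, 0, 90], TCP at [0.151, -0.529, 0.231] pointing down, gripper open.
Joint ranges: [-179.16, 179.16], [-48.56, 103.87], [-65.8, 70.77], [-126.05, 130.52], [-82.76, 87.17], [-180, 180]. Speed limits (degrees/s): [127.2, 127.2, 147.25, 180, 180, 180].

### API

Orientations are given as [roll, pitch, yaw] about the fixed x, y, z axes, in that order (R = Rz(yaw) Ry(pitch) Rx(roll)).
In Python, from workcell import telemetry, optics, order, bot gives the robot as it stands. The module is installed in compiled form; this text tells all that it offers.
- The arm moves only by the shell command python3 -m inch 'ROWS' [FORCE]. ROWS is JSON, a list of rows, each a list of 7 numbers: the shift along the tool's x, y, z in m, then the turn, a rotation vector about the tool's x, y, z in rad, then the closure, from 0 (fully open) to 1 (shut). In form: [[tx, ty, tz, rx, ry, rz, grip], ...]. A call has 1 to 12 rows; each row is the pose to reach, as a shift and turn from the pose commanded when the call began, along the tool's axes at that moment; what a row does not reach only later rows make up. A row lasts 1/12 s, in which the tool goes at most 41.7 mm and 7.16 degrees, less where a joint would pass 70% of its speed; a pose out of reach is approached as far as the arm can. A call with a gripper value outside its range is refused whole. The fingers move at their own pace and stop on an object; FORCE is the grip in N (left out, the last holds). Time passes only in rows, so rows that repeat a pose let the fingers close. It gives the time, the measured TCP pose, the force and the opening at its end, in the units of the state.
- telemetry.get_obs(): the state, without advancing time (a new reading comes with each control period).
- optics.camera(name): name is "scene" or "top"; returns (picture, depth): 420x560x3 uint8, red, green, blue; 420x560 float32, m along the optical axis (not along the pixel's ray), 0 where there is no reading.
- optics.camera_info(name): a dict with "camera_matrix" (3x3 intrinsics, pixels), "k1" (the pictures are not rectified: a ray, as slopes to the right and down, at radius r is drawn at 1 + k1 r^2 times it, then the intrinsics apply), "xyz" and "attitude" of the camera in the world. Camera axes: x right, y down, z forward; pixel columns grow to the right and rows downward; lengths in m; the calibration is good to about 2 mm. A picture is of the moment at which its call begins. camera_info takes no time and is no camera call.
- order.job_done(): hands the job in, once; it reports no verdict.
The state is a dict: "time": time; "q": joint angles; "qd": joint speeds; "joint_efforts": joint torques, N m; "ee_pos": TCP position; "tcp_rot": TCP orientation; "wrist_force": force on the tool from outside, world axes, zero at the start; "torque": the same for the moment, N m; "opening": finger opening in m.
Only numpy, scipy, OpenCV 4.12 (cv2) and the standard library are available. Lean on these libraries where they do the work, as an engineer would, in place of code of your own. Each camera call takes 0.05 s, during which the arm holds its last target. There are 200 camera calls.

### The job

I am about to change the rolls, so make the mill safe first: swing the isolator handle from ON to OFF, slide the hasp in until its hole lines up with the hole in the handle ready for my padlock, and then press the start button fully to prove the mill is dead. Only after that lift every copper cuff off the mill's delivery table and stand it in the felt-lined tray, upright and side by side; the cuffs are annealed soft, so hold them with a light grip and set them down rather than drop them. Leave the handle and hasp lined up, and leave my padlock, the hammer and the jar where they are.

Things in the scene. Friction and masses are not known exactly. Their poses are not given: they have to be found in the camera images.
- isolator: Grey steel control box of the mill, fixed to the bench: 200 (its x) x 270 (its y) x 100 mm high. Origin: centre of its underside; z up. On its flat top: the isolator handle, the padlock hasp, the start button and, 65 mm to the +y side of the start button, a larger mushroom stop button that is not needed (at x +75, y +35 mm of the box, 40 mm wide, 28 mm above the top).
- handle (a joint): Isolator handle, hinge about the vertical axis through point pivot, rad. 0 = ON (the handle points to the box's -x), growing anticlockwise seen from above; OFF is at 1.571, the handle pointing to the box's -y. It may start anywhere between 0 and 0.3. It does not stop by itself at OFF: it can be pushed past it to a reset stop at 1.85. It has no spring, stays where it is left, and needs about 0.6 N m (7 N at the grip) to turn.
- pivot (a point): Point on the hinge axis of the handle, 145 mm above the bench (45 mm above the top of the box), at x +30, y +80 mm of the box.
- handle_grip (a point): Middle of the grip of the black handle, 78 mm from the hinge axis. The grip is an upright blade 16 mm thick, running out from the hinge axis to 108 mm from it, 114 to 157 mm above the bench; this point lies at mid thickness, 145 mm above the bench. The point's -x axis points out along the handle.
- handle_hole (a point): Centre of the 12 mm padlock hole in the flat steel lug at the end of the handle, on the lug's upper face (118 mm above the bench), 126 mm from the hinge axis. The lug is 34 mm wide, 5 mm thick and reaches to 148 mm from the axis.
- hasp (a joint): Flat steel padlock hasp sliding on top of the box along the box's y, m. 0 = drawn right back (away from the handle's hinge, towards -y), growing as it slides in towards +y; its hole lies under the handle's hole at 0.035 when the handle is at OFF; end stop at 0.050. It starts between 0 and 0.012. No spring, about 3 N of friction.
- hasp_hole (a point): Centre of the 12 mm padlock hole in the hasp plate, on its upper face (107 mm above the bench). With the handle at OFF the handle's lug passes 6 mm above this plate.
- hasp_tab (a point): Grip point of the hasp's upright thumb tab: a steel block 28 mm along the box's x, 12 mm along its y (the sliding direction), from 107 to 139 mm above the bench; this point is 133 mm above the bench, in its middle, 48 mm to the -y side of the hasp's hole. Guide strips 7 mm high run beside the plate on the +y side of the tab.
- start (a joint): Start button, m: 0 = out, 0.006 = fully pressed, springs back. Being fully pressed takes about 5 N. The mill is dead, so nothing moves when it is pressed after isolation.
- start_top (a point): Middle of the top face of the start button, a round black push button 28 mm across standing up from a dark round collar on top of the control box; pressed straight down. It lies at x +75, y -30 mm of the box.
- mill: Blue motor-driven rolling mill. Origin: on the bench under the middle of its delivery table, a steel tray 300 mm (its x) x 200 mm (its y), floor 55 mm above the bench, with a 6 mm thick rim standing 13 mm above the floor. On the +y side the mill's bed (50 mm high) begins 155 mm, its tall cheeks (350 mm high) 210 mm from the origin; a steel strip guide 90 mm high reaches to the table's edge. z up.
- tray: Felt-lined shallow wooden tray fixed to the bench, outside 300 mm (its x) x 240 mm (its y) x 34 mm high, walls 10 mm thick, inner floor 10 mm above the bench. Origin: centre of its underside; z up. Room for six cuffs in two rows of three.
- padlock: Brass padlock lying on the bench, 45 x 85 x 20 mm; leave it alone. Origin: underside of its body.
- hammer: Hammer with a wooden handle, 260 mm long, lying on the bench beyond the control box; leave it alone.
- jar: Jar standing on the bench, 64 mm wide, 85 mm high; leave it alone. Origin: centre of its underside.
- cuff0: Rolled copper cuff, a plain open ring standing on end: 60 mm outside diameter, wall 2.5 mm, 40 mm tall, about 90 g, soft: the forces of the two fingers added together must stay under 80 N (under 40 N a finger), so grip it lightly, 20 to 30 N; it is not to be dropped more than 30 mm. Origin: centre of its lower end; z along its axis. There are 3 to 5 cuffs; the absent ones read None.
- cuff1: Rolled copper cuff, a plain open ring standing on end: 60 mm outside diameter, wall 2.5 mm, 40 mm tall, about 90 g, soft: the forces of the two fingers added together must stay under 80 N (under 40 N a finger), so grip it lightly, 20 to 30 N; it is not to be dropped more than 30 mm. Origin: centre of its lower end; z along its axis. There are 3 to 5 cuffs; the absent ones read None.
- cuff2: Rolled copper cuff, a plain open ring standing on end: 60 mm outside diameter, wall 2.5 mm, 40 mm tall, about 90 g, soft: the forces of the two fingers added together must stay under 80 N (under 40 N a finger), so grip it lightly, 20 to 30 N; it is not to be dropped more than 30 mm. Origin: centre of its lower end; z along its axis. There are 3 to 5 cuffs; the absent ones read None.
- cuff3: Rolled copper cuff, a plain open ring standing on end: 60 mm outside diameter, wall 2.5 mm, 40 mm tall, about 90 g, soft: the forces of the two fingers added together must stay under 80 N (under 40 N a finger), so grip it lightly, 20 to 30 N; it is not to be dropped more than 30 mm. Origin: centre of its lower end; z along its axis. There are 3 to 5 cuffs; the absent ones read None.
- cuff4: Rolled copper cuff, a plain open ring standing on end: 60 mm outside diameter, wall 2.5 mm, 40 mm tall, about 90 g, soft: the forces of the two fingers added together must stay under 80 N (under 40 N a finger), so grip it lightly, 20 to 30 N; it is not to be dropped more than 30 mm. Origin: centre of its lower end; z along its axis. There are 3 to 5 cuffs; the absent ones read None.
Mind the look-alikes: they are no part of the job. What is shaped like the cuff4 but turquoise is not meant.

How it is judged:
By the outcome, as a careful person would: the job done as asked, in the order asked, and still so for the second after the job is handed in, with the robot touching nothing.
Of cuff0, cuff1, cuff2, cuff3, cuff4 only 3 to 5 are there at a start; the rules pass over those that are not, and their reading is None.
At some moment in a run one of cuff0, cuff1, cuff2, cuff3, cuff4 may be knocked a few centimetres aside while the robot is not near it.
It also fails if it takes over 210 s, if anything falls off the work surface, if the arm or the gripper's body presses on something with over 40 N, if the wrist force passes 120 N, or if a joint passes its speed limit or range.

## Working session

There is one attempt and no reset: what is moved stays moved. The work goes in short steps, Python scripts to look and compute and a shell command to move; the robot and the scene stay as the last step left them, time stands still between calls to the robot, and variables do not carry over. Pictures are saved under pics/ and viewed, about 12 in all and at most 16, crops included, and the job is handed in when it is done.

```bash
mkdir -p pics; cat > h.py <<'E'
import numpy as np, cv2
from scipy.spatial.transform import Rotation as R
from workcell import telemetry, optics, order, bot
def shot(name,save=None):
    p,d=optics.camera(name)
    if save: cv2.imwrite('pics/'+save,p[:,:,::-1])
    return p,d
def cam(name):
    i=optics.camera_info(name); K=np.array(i['camera_matrix']); 
    return K,i['k1'],np.array(i['xyz']),R.from_euler('xyz',i['attitude'],degrees=True).as_matrix()
def rays(name,uv):
    K,k1,o,M=cam(name); uv=np.atleast_2d(np.array(uv,float))
    s=cv2.undistortPoints(uv.reshape(-1,1,2),K,np.array([k1,0,0,0.]),).reshape(-1,2)
    return o,s,M
def on_z(name,uv,z):
    o,s,M=rays(name,uv); d=np.c_[s,np.ones(len(s))]@M.T
    return o+d*((z-o[2])/d[:,2])[:,None]
def pts(name,uv,depth):
    o,s,M=rays(name,uv); return o+(np.c_[s,np.ones(len(s))]*np.asarray(depth).reshape(-1,1))@M.T
def cloud(name,d):
    v,u=np.mgrid[0:420,0:560]
    return pts(name,np.c_[u.ravel(),v.ravel()],d.ravel()).reshape(420,560,3)
def proj(name,P):
    K,k1,o,M=cam(name); c=(np.atleast_2d(P)-o)@M; s=c[:,:2]/c[:,2:]
    s=s*(1+k1*(s**2).sum(1,keepdims=True)); return s@K[:2,:2].T+K[:2,2]
def tool():
    s=telemetry.get_obs(); return np.array(s['ee_pos']),R.from_euler('xyz',s['tcp_rot'],degrees=True).as_matrix(),s
E
python3 - <<'E'
from h import *
for n in('top','scene'):
    i=optics.camera_info(n);print(n,i)
    p,d=shot(n,n+'0.png');np.save(n+'0.npy',d)
p,M,s=tool();print(s,M)
E
```

```text
top {'camera_matrix': array([[379.47893549,   0.        , 279.69016385],
       [  0.        , 379.47893549, 203.68819288],
       [  0.        ,   0.        ,   1.        ]]), 'k1': -0.024403938373688486, 'xyz': array([0.27857831, 0.01301026, 1.06225887]), 'attitude': array([-1.66482618e+02,  2.18453944e-02, -8.56973359e+01])}
scene {'camera_matrix': array([[417.11952867,   0.        , 284.8029745 ],
       [  0.        , 417.11952867, 216.5585615 ],
       [  0.        ,   0.        ,   1.        ]]), 'k1': -0.125500398572316, 'xyz': array([0.98129813, 0.03713484, 0.92358006]), 'attitude': array([-149.26578157,   -0.80521507,   92.53799247])}
{'time': 0.1, 'q': array([-7.40829707e+01,  5.00783927e+00,  1.00376943e+01,  9.51001821e+01,
        1.52306264e-03,  9.00004709e+01]), 'qd': array([-0.02655986, -0.030121  ,  0.02758623,  0.03518971,  0.06786468,
       -0.07950273]), 'joint_efforts': array([ 9.94758375e-05, -5.21561050e+01,  4.65652657e+01,  1.60025619e-02,
        3.99925818e-05,  1.16888174e-05]), 'ee_pos': array([ 0.15078216, -0.52870078,  0.23064338]), 'tcp_rot': array([-1.79929673e+02, -1.52248351e-03,  1.59165566e+01]), 'wrist_force': array([-0.31104231,  0.73068873, -0.15222615]), 'torque': array([-0.00099128, -0.03737257, -0.02823718]), 'opening': 0.08562896235052002} [[ 9.61662104e-01  2.74236943e-01 -3.11055275e-04]
 [ 2.74237118e-01 -9.61661371e-01  1.18766709e-03]
 [ 2.65723501e-05 -1.22743734e-03 -9.99999246e-01]]
```

View pics/top0.png

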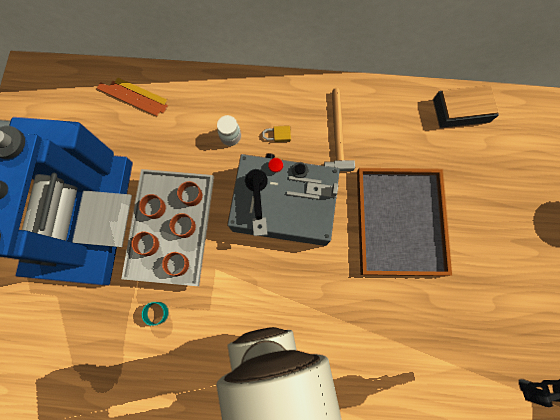

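View pics/scene0.png

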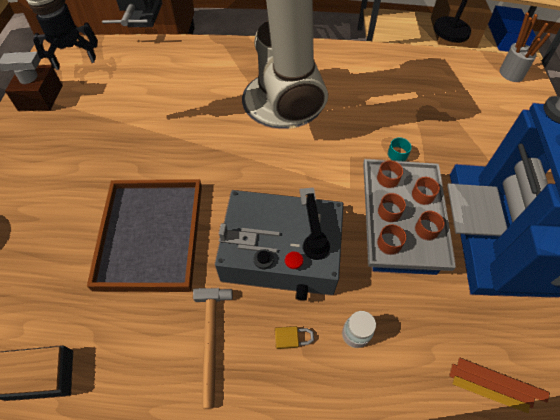

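The top view shows five copper cuffs on the table, at (190,194), (151,207), (182,225), (145,244) and (175,264). The turquoise look-alike is at (155,314). The handle hub is at (256,180) with its lug at (260,228), the hasp tab at (315,188), the start button at (299,170), and the tray around (402,222). The scene view agrees.

```bash
cat > loc.py <<'E'
from h import *
def rect(P):
    (c,(w,h),a)=cv2.minAreaRect(P[:,:2].astype(np.float32)*1000); return np.round(c,1),round(w,1),round(h,1),round(a,2)
def big(m):
    n,l,st,c=cv2.connectedComponentsWithStats(m.astype(np.uint8)); return l==1+np.argmax(st[1:,4])
if __name__=='__main__':
  for n in('top','scene'):
    d=np.load(n+'0.npy'); im=cv2.imread('pics/'+n+'0.png'); hsv=cv2.cvtColor(im,cv2.COLOR_BGR2HSV).astype(int)
    C=cloud(n,d); z=C[...,2]; x,y=C[...,0],C[...,1]
    b=big((abs(z-.1)<.006)&(hsv[...,1]<90)&(abs(y)<.3)); print(n,'box',rect(C[b]),np.median(z[b]))
    t=big((z>.025)&(z<.045)&(hsv[...,1]>90)&(y<-.1)&(y>-.5)&(x>.2)); print('tray',rect(C[t]),np.median(z[t]))
    m=(z>.058)&(z<.076)&(hsv[...,1]<60)&(y>.1)&(y<.4)&(x>.2); print('table rim',rect(C[big(m)]))
    cu=(hsv[...,0]<14)&(hsv[...,1]>110)&(z>.07)&(z<.13)&(y>.1)&(y<.45)
    k,l,st,c=cv2.connectedComponentsWithStats(cu.astype(np.uint8))
    for i in range(1,k):
        if st[i,4]>60:
            Q=C[(l==i)&(z>.088)];
            if len(Q)>10: print('cuff',np.round(c[i]),st[i,4],np.round(cv2.minEnclosingCircle(Q[:,:2].astype(np.float32)*1000)[0],1),cv2.minEnclosingCircle(Q[:,:2].astype(np.float32)*1000)[1],Q[:,2].max())
    tab=(z>.13)&(z<.15)&(abs(y)<.16)&(x>.25)
    k,l,st,c=cv2.connectedComponentsWithStats(tab.astype(np.uint8))
    for i in range(1,k):
        if st[i,4]>5: print('hi',np.round(c[i]),st[i,4],rect(C[l==i]),np.round(C[l==i].mean(0),3),'hsv',np.median(hsv[l==i],axis=0))
E
python3 loc.py
```

```text
top box (array([531.1,  20.4]), 268.3, 200.8, 85.67) 0.10017713450213206
tray (array([ 506.4, -314.2]), 302.4, 242.4, 3.7) 0.03348638178176777
table rim (array([436.2, 312.5]), 177.6, 300.2, 89.44)
cuff [188. 192.] 188 [525.2 275.6] 30.158924102783203 0.09887237403906135
cuff [151. 205.] 214 [481.7 371.1] 30.24693489074707 0.09918610728454491
cuff [181. 224.] 187 [437.4 283.7] 30.478832244873047 0.09935301235479943
cuff [144. 243.] 222 [382. 373.] 30.734411239624023 0.09925029001813224
cuff [174. 264.] 182 [335.5 287.3] 29.50077247619629 0.09934768368919211
hi [255. 175.] 141 (array([567.9,  98.3]), 38.1, 40.8, 5.5) [0.57  0.098 0.139] hsv [60. 30. 18.]
hi [335. 188.] 57 (array([ 551.8, -106.8]), 12.5, 28.2, 84.42) [ 0.55  -0.106  0.138] hsv [ 25.  33. 161.]
hi [258. 217.] 11 (array([461.3,  79.8]), 1.5, 13.4, 12.22) [0.461 0.08  0.141] hsv [23. 32.  2.]
scene box (array([532.1,  21.6]), 268.5, 200.8, 85.66) 0.10038919082970066
tray (array([ 506.1, -313.6]), 304.0, 242.4, 3.5) 0.03416656365046755
table rim (array([435.8, 312. ]), 177.0, 302.8, 89.68)
cuff [390. 172.] 320 [337.5 289.1] 31.373371124267578 0.09881872180132001
cuff [426. 189.] 323 [382.5 374.3] 30.520782470703125 0.09788647410210827
cuff [392. 206.] 334 [437.3 282.6] 31.052051544189453 0.09816737186815427
cuff [430. 224.] 341 [482.6 370.6] 31.590076446533203 0.0985140635846341
cuff [392. 238.] 342 [525.8 276. ] 31.05846405029297 0.09821576409660093
hi [315. 237.] 303 (array([526.9,  95.7]), 124.1, 40.5, 2.67) [0.562 0.095 0.139] hsv [105.  55.  13.]
hi [222. 229.] 66 (array([ 551.6, -106. ]), 10.3, 28.2, 84.96) [ 0.553 -0.106  0.138] hsv [ 17.  28. 127.]
```

```bash
cat >> h.py <<'E'
BC=np.array([531.8,21.0])/1000; BY=np.deg2rad(-4.33)
BR=np.array([[np.cos(BY),-np.sin(BY)],[np.sin(BY),np.cos(BY)]])
def box(x,y): return BC+BR@np.array([x,y])/1000
def unbox(P): return (np.atleast_2d(P)[:,:2]-BC)@BR*1000
def go(P,yaw):
    "shift (tool axes) and turn about tool z for a tool-down pose"
    p,M,s=tool(); T=M.T@(np.array(P)-p); D=(yaw-s['tcp_rot'][2]+180)%360-180
    print('shift',np.round(T,4),'rz',round(-np.deg2rad(D),3),'now',np.round(p,4),np.round(s['tcp_rot'],2),'q',np.round(s['q'],1),'t',s['time'],'F',np.round(s['wrist_force'],1),'op',round(s['opening'],4))
E
python3 - <<'E'
from h import *
for n in('top','scene'):
    d=np.load(n+'0.npy'); C=cloud(n,d); z=C[...,2]
    B=unbox(C.reshape(-1,3)).reshape(420,560,2)
    im=cv2.imread('pics/'+n+'0.png'); v=im.max(2)
    m=(z>.112)&(z<.122)&(B[...,0]<-60)&(B[...,0]>-130)&(B[...,1]>20)&(B[...,1]<130); print(n,'lug',m.sum(),cv2.minAreaRect(B[m].astype(np.float32)), C[m].mean(0))
    m=(abs(B[...,0]-75)<22)&(abs(B[...,1]+30)<22); print('start z',np.percentile(z[m],[20,50,70,80,90,97]))
    m2=m&(z>.107);print(B[m2].mean(0))
    m=(abs(B[...,0]-75)<25)&(abs(B[...,1]-35)<25)&(z>.118);print('stop',B[m].mean(0),np.percentile(z[m],90))
    m=(abs(B[...,0]-30)<25)&(z>.128)&(B[...,1]<-80)&(B[...,1]>-150);print('tab',B[m].min(0),B[m].max(0),B[m].mean(0))
go([box(-48,80)[0],box(-48,80)[1],.25],175)
E
```

```text
top lug 215 ((-92.38905334472656, 49.64896774291992), (44.41665267944336, 33.84064483642578), 14.184435844421387) [0.44258496 0.07735993 0.11815951]
start z [0.10868199 0.11288965 0.11987176 0.1216836  0.12277624 0.12382087]
[ 72.30023463 -29.6593955 ]
stop [73.03008239 34.7538995 ] 0.12737611285893094
tab [  15.46515863 -132.02573978] [  43.63224731 -119.35982453] [  27.66513194 -125.23209867]
scene lug 154 ((-88.79261016845703, 50.131980895996094), (55.18840789794922, 34.3614501953125), 14.305601119995117) [0.43944606 0.07318372 0.11810471]
start z [0.10342577 0.11251536 0.11575238 0.12128529 0.12292428 0.12396487]
[ 77.05130346 -29.93310989]
stop [76.5273334  34.55102966] 0.12732002369620798
tab [  15.26782338 -130.29187148] [  43.48347271 -119.97703284] [  31.27955347 -124.75238085]
shift [ 0.4998 -0.5158 -0.0187] rz -2.777 now [ 0.1508 -0.5287  0.2306] [-179.93   -0.     15.92] q [-74.1   5.   10.   95.1   0.   90. ] t 0.1 F [-0.3  0.7 -0.2] op 0.0856
```

```bash
python3 -m inch '[[0,0,-0.05,0,0,-0.1,0],[0.2,-0.2,-0.07,0,0,-0.5,0.4],[0.2,-0.2,-0.07,0,0,-0.5,0.4],[0.2,-0.2,-0.07,0,0,-0.8,0.4],[0.2,-0.2,-0.07,0,0,-0.8,0.4],[0.4,-0.4,-0.07,0,0,-1.0,0.4],[0.4,-0.4,-0.07,0,0,-1.2,0.4],[0.4,-0.4,-0.07,0,0,-1.3,0.4],[0.4,-0.4,-0.07,0,0,-1.4,0.4],[0.4,-0.4,-0.07,0,0,-1.5,0.4],[0.4,-0.4,-0.07,0,0,-1.5,0.4],[0.4,-0.4,-0.07,0,0,-1.5,0.4]]' 20
python3 -c "
from h import *
b=box(-47.6,60.5);print(b);go([*b,.25],189.8)"
```

```text
time: 1.1
ee_pos: [0.3735, -0.1272, 0.2981]
tcp_rot: [180.0, 0.0, 100.8]
wrist_force: [0.0, -1.1, 0.3]
opening: 0.0513
[0.48890366 0.08492116]
shift [0.1868 0.153  0.0482] rz -1.554 now [ 0.3735 -0.1272  0.2981] [1.7998e+02 1.0000e-02 1.0077e+02] q [-18.8 -13.9   0.  103.9  -0.   60.4] t 1.1 F [ 0.  -1.1  0.3] op 0.0513
```

```bash
python3 -m inch '[[0.187,0.153,0.03,0,0,-1.55,0.5],[0.187,0.153,0.03,0,0,-1.55,0.5],[0.187,0.153,0.03,0,0,-1.55,0.5],[0.187,0.153,0.03,0,0,-1.55,0.5],[0.187,0.153,0.03,0,0,-1.55,0.5],[0.187,0.153,0.03,0,0,-1.55,0.5],[0.187,0.153,0.03,0,0,-1.55,0.5],[0.187,0.153,0.03,0,0,-1.55,0.5],[0.187,0.153,0.03,0,0,-1.55,0.5],[0.187,0.153,0.03,0,0,-1.55,0.5],[0.187,0.153,0.03,0,0,-1.55,0.5],[0.187,0.153,0.03,0,0,-1.55,0.5]]'
python3 -m inch '[[0,0,0,0,0,-0.1,0.5],[0,0,0,0,0,-0.1,0.5],[0,0,0,0,0,-0.1,0.5],[0,0,0,0,0,-0.1,0.5]]'
python3 -c "
from h import *
b=box(-47.6,60.5);print(b);go([*b,.133],189.8)
p,d=shot('scene','s1.png');cv2.imwrite('pics/s1c.png',cv2.resize(p[150:330,180:460,::-1],None,fx=2,fy=2))"
```

```text
time: 2.1
ee_pos: [0.4897, 0.0825, 0.2677]
tcp_rot: [-180.0, -0.0, -173.3]
wrist_force: [0.3, -0.8, 0.6]
opening: 0.0428
time: 2.43
ee_pos: [0.4897, 0.0824, 0.2679]
tcp_rot: [180.0, -0.0, -168.1]
wrist_force: [-0.5, 0.1, -0.4]
opening: 0.0429
[0.48890366 0.08492116]
shift [0.0002 0.0026 0.1349] rz 0.037 now [0.4897 0.0824 0.2679] [ 1.8000e+02 -2.0000e-02 -1.6809e+02] q [ 9.5 -1.4  7.7 99.1 -0.  -2.4] t 2.4333 F [-0.5  0.1 -0.4] op 0.0429
```

View pics/s1c.png

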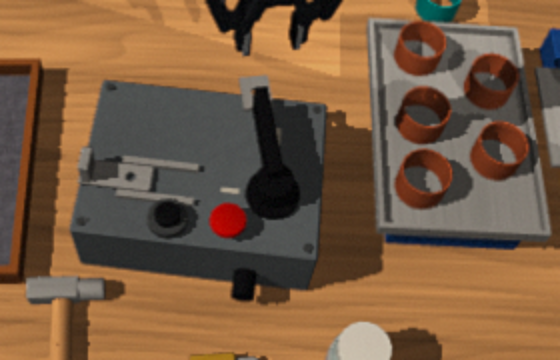

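The fingers, at (245,45) and (298,35) in the crop, hang on both sides of the handle line. I'll go down and grip the blade.

```bash
python3 -m inch '[[0,0.003,0.04,0,0,0.037,0.5],[0,0.003,0.08,0,0,0.037,0.5],[0,0.003,0.11,0,0,0.037,0.5],[0,0.003,0.125,0,0,0.037,0.5],[0,0.003,0.135,0,0,0.037,0.5],[0,0.003,0.135,0,0,0.037,0.5],[0,0.003,0.135,0,0,0.037,1],[0,0.003,0.135,0,0,0.037,1],[0,0.003,0.135,0,0,0.037,1],[0,0.003,0.135,0,0,0.037,1],[0,0.003,0.135,0,0,0.037,1],[0,0.003,0.135,0,0,0.037,1]]' 25
python3 - <<'E'
from h import *
go([*box(-47.6,60.5),.133],189.8)
p,M,s=tool(); print(unbox(p))
# arc rows: shift & turn in tool axes
piv=box(30,80); r=p[:2]-piv; print('r',np.linalg.norm(r)); 
for a in np.arange(6,77,6).tolist()+[75.9]:
    q=R.from_euler('z',a,degrees=True).as_matrix()[:2,:2]@r+piv
    print(a,np.round(M.T@np.array([*(q-p[:2]),0]),4),round(-np.deg2rad(a),3))
E
```

```text
time: 3.48
ee_pos: [0.4899, 0.0856, 0.1349]
tcp_rot: [180.0, 0.2, -170.0]
wrist_force: [-1.4, 1.6, 6.1]
opening: 0.0154
shift [ 0.0011 -0.0005  0.0019] rz 0.003 now [0.4899 0.0856 0.1349] [ 1.7998e+02  1.6000e-01 -1.7002e+02] q [ 9.9 -3.2 -8.9 84.2  0.  -0.1] t 3.4833 F [-1.4  1.6  6.1] op 0.0154
[[-46.67802514  61.25606611]]
r 0.07893576246978012
6 [-0.0003 -0.0083 -0.    ] -0.105
12 [-0.0016 -0.0164 -0.    ] -0.209
18 [-0.0036 -0.0244  0.    ] -0.314
24 [-0.0065 -0.0322  0.    ] -0.419
30 [-0.0102 -0.0396  0.    ] -0.524
36 [-0.0146 -0.0465  0.    ] -0.628
42 [-0.0197 -0.053   0.    ] -0.733
48 [-0.0255 -0.0589  0.0001] -0.838
54 [-0.0319 -0.0642  0.0001] -0.942
60 [-0.0388 -0.0688  0.0001] -1.047
66 [-0.0461 -0.0726  0.0001] -1.152
72 [-0.0538 -0.0756  0.0001] -1.257
75.9 [-0.0589 -0.0772  0.0001] -1.325
```

```bash
python3 -m inch '[[-0.0003,-0.0083,0,0,0,-0.105,1],[-0.0016,-0.0164,0,0,0,-0.209,1],[-0.0036,-0.0244,0,0,0,-0.314,1],[-0.0065,-0.0322,0,0,0,-0.419,1],[-0.0102,-0.0396,0,0,0,-0.524,1],[-0.0146,-0.0465,0,0,0,-0.628,1],[-0.0197,-0.053,0,0,0,-0.733,1],[-0.0255,-0.0589,0,0,0,-0.838,1],[-0.0319,-0.0642,0,0,0,-0.942,1],[-0.0388,-0.0688,0,0,0,-1.047,1],[-0.0461,-0.0726,0,0,0,-1.152,1],[-0.0461,-0.0726,0,0,0,-1.152,1]]'
python3 - <<'E'
from h import *
p,M,s=tool(); print(unbox(p)); v=unbox(p)[0]-[30,80]; print('angle',np.degrees(np.arctan2(-v[1],-v[0])), 'r',np.hypot(*v), 'blade by yaw',s['tcp_rot'][2]+4.33+180)
go([*box(30,80-78.9),.135],-94.33)
E
```

```text
time: 4.48
ee_pos: [0.5491, 0.0231, 0.1349]
tcp_rot: [-179.8, 0.2, -103.6]
wrist_force: [2.0, 7.9, 5.0]
opening: 0.0151
[[17.11241701  3.42940829]]
angle 80.44610065119234 r 77.64757117824122 blade by yaw 80.74445306368399
shift [ 0.0002 -0.0131 -0.0001] rz -0.162 now [0.5491 0.0231 0.1349] [-179.84    0.23 -103.59] q [  2.3   3.8  -1.8  84.2   0.2 -74.1] t 4.4833 F [2.  7.9 5. ] op 0.0151
```

```bash
python3 -m inch '[[0,-0.0066,0,0,0,-0.08,1],[0,-0.0131,0,0,0,-0.162,1],[0,-0.0131,0,0,0,-0.162,1],[0,-0.0131,0,0,0,-0.162,1],[0,-0.0131,0,0,0,-0.162,0.6],[0,-0.0131,0,0,0,-0.162,0.6],[0,-0.0131,0,0,0,-0.162,0.6],[0,-0.0131,0,0,0,-0.162,0.6],[0,-0.0131,-0.03,0,0,-0.162,0.6],[0,-0.0131,-0.06,0,0,-0.162,0.6],[0,-0.0131,-0.1,0,0,-0.162,0.6],[0,-0.0131,-0.13,0,0,-0.162,0.6]]'
cat > lug.py <<'E'
from h import *
import sys
for n in('top','scene'):
    p,d=shot(n,sys.argv[1]+n+'.png'); C=cloud(n,d); z=C[...,2]; B=unbox(C.reshape(-1,3)).reshape(420,560,2)
    m=(z>.114)&(z<.122)&(abs(B[...,0]-30)<35)&(B[...,1]>-75)&(B[...,1]<-25)&(p.max(2)>50)
    m=m.astype(np.uint8)
    k,l,st,c=cv2.connectedComponentsWithStats(m); i=1+np.argmax(st[1:,4]); r=cv2.minAreaRect(B[l==i].astype(np.float32)); print(n,'lug',r,st[i,4],'ang',90+np.degrees(np.arctan2(r[0][0]-30,80-r[0][1])))
    m=(abs(B[...,0]-30)<25)&(z>.128)&(z<.145)&(B[...,1]<-80)&(B[...,1]>-150);print('tab',m.sum(),B[m].min(0) if m.any() else '',B[m].max(0) if m.any() else '')
    cv2.imwrite('pics/'+sys.argv[1]+n+'c.png',cv2.resize(p[130:260,200:360,::-1] if n=='top' else p[170:310,200:360,::-1],None,fx=4,fy=4,interpolation=2))
E
python3 lug.py L1
```

```text
time: 5.48
ee_pos: [0.5596, 0.0183, 0.2658]
tcp_rot: [-179.9, -0.0, -94.8]
wrist_force: [1.4, 0.0, -0.0]
opening: 0.0337Traceback (most recent call last):
  File "lug.py", line 7, in <module>
    k,l,st,c=cv2.connectedComponentsWithStats(m); i=1+np.argmax(st[1:,4]); r=cv2.minAreaRect(B[l==i].astype(np.float32)); print(n,'lug',r,st[i,4],'ang',90+np.degrees(np.arctan2(r[0][0]-30,80-r[0][1])))
                                                      ~~~~~~~~~^^^^^^^^^^
    return _wrapfunc(a, 'argmax', axis=axis, out=out, **kwds)
    return bound(*args, **kwds)
ValueError: attempt to get argmax of an empty sequence
```

```bash
python3 -c "
from h import *
p,M,s=tool();print(unbox(p));go([*box(29.7,-125.5),.25],175.67)"
```

```text
[[28.92574709 -0.44465307]]
shift [ 0.1251 -0.0015  0.0215] rz 1.563 now [0.5606 0.0184 0.2716] [-1.7952e+02  4.0000e-02 -9.4760e+01] q [  1.9   7.1  17.   99.3  -0.  -83.4] t 5.5333 F [-3.3  0.5  3.4] op 0.0343
```

```bash
python3 -m inch '[[0.125,-0.0015,0.02,0,0,0.5,0.6],[0.125,-0.0015,0.02,0,0,0.5,0.6],[0.125,-0.0015,0.02,0,0,0.5,0.6],[0.125,-0.0015,0.02,0,0,0.5,0.6],[0.125,-0.0015,0.02,0,0,1.0,0.6],[0.125,-0.0015,0.02,0,0,1.0,0.6],[0.125,-0.0015,0.02,0,0,1.0,0.6],[0.125,-0.0015,0.02,0,0,1.0,0.6],[0.125,-0.0015,0.02,0,0,1.563,0.6],[0.125,-0.0015,0.02,0,0,1.563,0.6],[0.125,-0.0015,0.02,0,0,1.563,0.6],[0.125,-0.0015,0.02,0,0,1.563,0.6]]'
python3 -m inch '[[0,0,0,0,0,0.1,0.6],[0,0,0,0,0,0.1,0.6],[0,0,0,0,0,0.1,0.6]]'
sed -i 's/; i=1+np.argmax/\n    if k<2: print(n,"no lug");continue\n    i=1+np.argmax/; s/^    cv2.imwrite/    cv2.imwrite/' lug.py
python3 lug.py L2
python3 -c "
from h import *
go([*box(29.7,-125.5),.121],175.67)"
```

```text
time: 6.53
ee_pos: [0.5509, -0.1063, 0.243]
tcp_rot: [-180.0, -0.0, 178.9]
wrist_force: [0.1, 0.3, 0.7]
opening: 0.034
time: 6.78
ee_pos: [0.551, -0.1062, 0.243]
tcp_rot: [-180.0, -0.0, 173.8]
wrist_force: [-0.0, -0.4, -0.1]
opening: 0.034
top lug ((29.800983428955078, -46.47392654418945), (42.64707946777344, 34.37838363647461), 89.99897003173828) 190 ang 89.90984070413603
tab 0  
scene lug ((29.865062713623047, -47.16648483276367), (35.732688903808594, 42.63766098022461), 1.2312871217727661) 251 ang 89.93920305246449
tab 69 [  16.08723763 -130.42779418] [  44.02431404 -120.36002486]
shift [-1.000e-03 -1.000e-04  1.221e-01] rz -0.033 now [ 0.551  -0.1062  0.2431] [-180.     -0.    173.77] q [-10.9   6.8  13.4  96.6  -0.   -4.7] t 6.8833 F [-0.4 -0.7  0.6] op 0.0342
```

View pics/L2scenec.png

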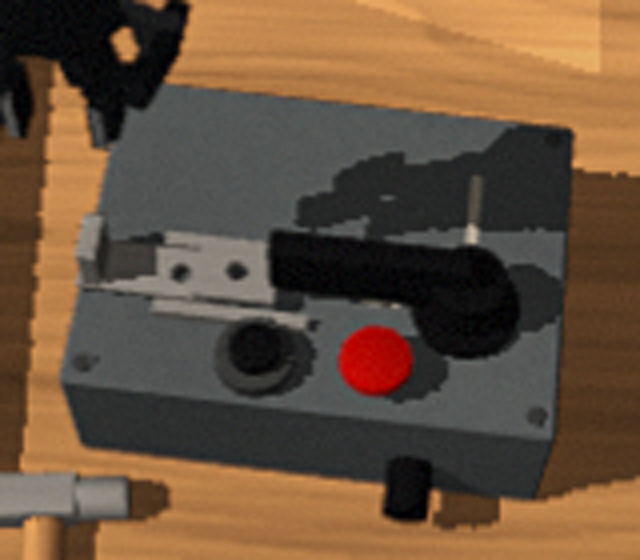

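The handle is at OFF, measured at 89.9°. In the crop the lug hole is at (235,272), the hasp hole at (180,272) and the tab at (90,245). Next I'll grip the tab, taking the finger tips down to 121 mm, and slide it in.

```bash
python3 -m inch '[[-0.001,0,0.04,0,0,-0.033,0.6],[-0.001,0,0.08,0,0,-0.033,0.6],[-0.001,0,0.105,0,0,-0.033,0.6],[-0.001,0,0.115,0,0,-0.033,0.6],[-0.001,0,0.122,0,0,-0.033,0.6],[-0.001,0,0.122,0,0,-0.033,0.6],[-0.001,0,0.122,0,0,-0.033,1],[-0.001,0,0.122,0,0,-0.033,1],[-0.001,0,0.122,0,0,-0.033,1],[-0.001,0,0.122,0,0,-0.033,1],[-0.001,0,0.122,0,0,-0.033,1],[-0.001,0,0.122,0,0,-0.033,1]]' 25
python3 -c "
from h import *
print(unbox(tool()[0]));go([*box(29.7,-94),.121],175.67)"
```

```text
time: 7.88
ee_pos: [0.553, -0.1063, 0.1232]
tcp_rot: [-180.0, 0.2, 175.5]
wrist_force: [0.1, 0.6, 6.5]
opening: 0.0114
[[  30.74654142 -125.38388503]]
shift [0.0011 0.0314 0.0022] rz -0.003 now [ 0.553  -0.1063  0.1232] [-179.98    0.19  175.5 ] q [-10.9   5.8  -1.   83.   -0.   -6.4] t 7.8833 F [0.1 0.6 6.5] op 0.0114
```

```bash
python3 -m inch '[[0,0.004,0,0,0,0,1],[0,0.008,0,0,0,0,1],[0,0.012,0,0,0,0,1],[0,0.016,0,0,0,0,1],[0,0.02,0,0,0,0,1],[0,0.024,0,0,0,0,1],[0,0.028,0,0,0,0,1],[0,0.0305,0,0,0,0,1],[0,0.0314,0,0,0,0,1],[0,0.0314,0,0,0,0,1],[0,0.0314,0,0,0,0,1],[0,0.0314,0,0,0,0,1]]'
python3 -c "
from h import *
print(unbox(tool()[0]));go([*box(29.7,-94),.121],175.67)"
```

```text
time: 8.88
ee_pos: [0.5553, -0.0751, 0.1232]
tcp_rot: [-180.0, 0.2, 175.5]
wrist_force: [-1.6, -0.4, 6.7]
opening: 0.011
[[ 30.73014912 -94.05275254]]
shift [0.001  0.0001 0.0022] rz -0.003 now [ 0.5553 -0.0751  0.1232] [-179.97    0.18  175.49] q [-7.7  5.4 -1.4 83.  -0.  -3.2] t 8.8833 F [-1.6 -0.4  6.7] op 0.011
```

```bash
python3 -m inch '[[0,0.0314,0,0,0,0,0.72],[0,0,0,0,0,0,0.72],[0,0,0,0,0,0,0.72],[0,0,-0.02,0,0,0,0.72],[0,0,-0.05,0,0,0,0.72],[0,0,-0.09,0,0,0,0.72],[0,0,-0.12,0,0,0,0.8],[0,-0.04,-0.14,0,0,0,0.9],[0,-0.08,-0.14,0,0,0,1],[0,-0.12,-0.14,0,0,0,1],[0,-0.15,-0.14,0,0,0,1],[0,-0.15,-0.14,0,0,0,1]]' 2>&1 | head -0; python3 -c "
from h import *
go([*box(29.7,-94),.121],175.67)"
```

```text
shift [0.0007 0.1548 0.1401] rz -0.007 now [ 0.5421 -0.2291  0.2613] [-1.7992e+02  3.0000e-02  1.7525e+02] q [-22.9  11.2  20.4  99.1  -0.1 -18.1] t 9.8833 F [-0.2  0.1 -0.9] op 0.0
```

My first row was wrong: it repeated the 31 mm shift, so it may have dragged the hasp. I'll check that now.

```bash
python3 lug.py L3
```

```text
top lug ((30.50103759765625, -46.55583572387695), (42.63119888305664, 35.237430572509766), 89.4229965209961) 185 ang 90.22683418409935
tab 58 [ 15.19292349 -98.15974079] [ 43.77370626 -86.29978436]
scene lug ((30.313722610473633, -47.50822830200195), (36.6097297668457, 42.1786003112793), 2.995436429977417) 254 ang 90.1409708650667
tab 82 [ 15.65931389 -98.77880716] [ 44.34857064 -86.84473509]
```

View pics/L3scenec.png

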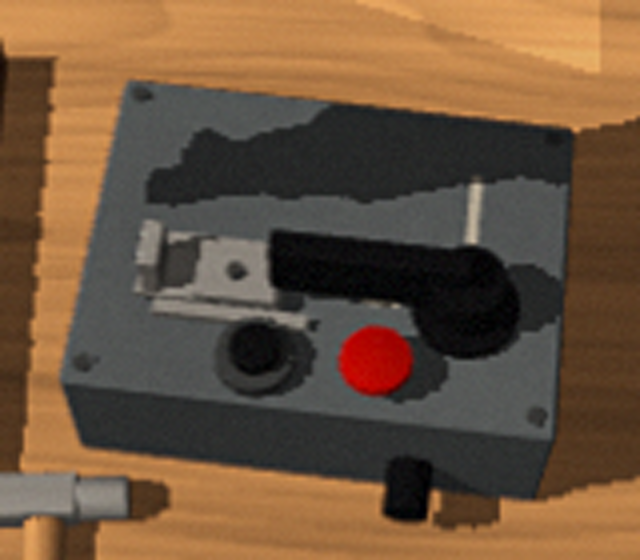

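The hasp tab reads -92.5 against a target of -94 mm, so the hasp is about 1.5 mm too far in. In the crop the tab is at (150,255) and the lug hole at (235,270). Closing the jaws centred on -94 will bring it back.

```bash
python3 -m inch '[[0.001,0.155,0.05,0,0,-0.007,0.65],[0.001,0.155,0.05,0,0,-0.007,0.65],[0.001,0.155,0.05,0,0,-0.007,0.65],[0.001,0.155,0.05,0,0,-0.007,0.65],[0.001,0.155,0.05,0,0,-0.007,0.65],[0.001,0.155,0.05,0,0,-0.007,0.65]]'
python3 -c "
from h import *
print(unbox(tool()[0]));go([*box(30,-94),.123],175.67)"
```

```text
time: 10.48
ee_pos: [0.5536, -0.0667, 0.2111]
tcp_rot: [180.0, -0.0, 176.2]
wrist_force: [0.4, -0.1, 0.5]
opening: 0.0299
[[ 28.38913845 -85.77635462]]
shift [-0.0016 -0.0083  0.0881] rz 0.009 now [ 0.5536 -0.0667  0.2111] [ 1.7999e+02 -2.0000e-02  1.7617e+02] q [-6.9  5.7  8.6 92.9  0.  -3. ] t 10.4833 F [ 0.4 -0.1  0.5] op 0.0299
```

```bash
python3 -m inch '[[-0.0016,-0.0083,0.03,0,0,0.009,0.65],[-0.0016,-0.0083,0.06,0,0,0.009,0.65],[-0.0016,-0.0083,0.075,0,0,0.009,0.65],[-0.0016,-0.0083,0.088,0,0,0.009,0.65],[-0.0016,-0.0083,0.088,0,0,0.009,0.65],[-0.0016,-0.0083,0.088,0,0,0.009,0.65],[-0.0016,-0.0083,0.088,0,0,0.009,0.65]]'
python3 -c "
from h import *
print(unbox(tool()[0]));go([*box(30,-94),.123],175.67)"
```

```text
time: 11.07
ee_pos: [0.5556, -0.0784, 0.1248]
tcp_rot: [-180.0, 0.1, 175.4]
wrist_force: [-0.3, 0.4, 0.2]
opening: 0.0299
[[ 31.21691244 -97.32511065]]
shift [0.0012 0.0033 0.0018] rz -0.005 now [ 0.5556 -0.0784  0.1248] [-1.7999e+02  1.2000e-01  1.7536e+02] q [-8.   5.6 -1.1 83.2 -0.  -3.4] t 11.0667 F [-0.3  0.4  0.2] op 0.0299
```

```bash
python3 -m inch '[[-0.001,0.0033,0.0018,0,0,0,0.65],[-0.001,0.0033,0.0018,0,0,0,0.65],[-0.001,0.0033,0.0018,0,0,0,0.65]]'
python3 -c "
from h import *
print(unbox(tool()[0]));go([*box(30,-94),.123],175.67)"
```

```text
time: 11.32
ee_pos: [0.5566, -0.0748, 0.122]
tcp_rot: [-180.0, 0.1, 175.4]
wrist_force: [-0.2, -0.4, 0.8]
opening: 0.0299
[[ 31.94439355 -93.67961767]]
shift [ 0.0019 -0.0003 -0.001 ] rz -0.005 now [ 0.5566 -0.0748  0.122 ] [-1.8000e+02  6.0000e-02  1.7539e+02] q [-7.7  5.7 -1.2 83.   0.  -3. ] t 11.3167 F [-0.2 -0.4  0.8] op 0.0299
```

Now I'll grip, release and raise in separate calls.

```bash
python3 -m inch '[[0,-0.0004,0,0,0,0,1],[0,-0.0004,0,0,0,0,1],[0,-0.0004,0,0,0,0,1],[0,-0.0004,0,0,0,0,1],[0,-0.0004,0,0,0,0,1],[0,-0.0004,0,0,0,0,1],[0,-0.0004,0,0,0,0,1],[0,-0.0004,0,0,0,0,1]]'
python3 -c "
from h import *
print(unbox(tool()[0]))"
python3 -m inch '[[0,0,0,0,0,0,0.68],[0,0,0,0,0,0,0.68],[0,0,0,0,0,0,0.68],[0,0,0,0,0,0,0.68],[0,0,-0.02,0,0,0,0.68],[0,0,-0.05,0,0,0,0.68],[0,0,-0.09,0,0,0,0.68],[0,0,-0.12,0,0,0,0.68],[0,-0.04,-0.12,0,0,0,1],[0,-0.08,-0.12,0,0,0,1],[0,-0.12,-0.12,0,0,0,1],[0,-0.15,-0.12,0,0,0,1]]'
python3 -m inch '[[0,0,0,0,0,0,1],[0,0,0,0,0,0,1]]'
python3 lug.py L4
python3 -c "
from h import *
go([*box(75,-30),.16],175.67)"
```

```text
time: 11.98
ee_pos: [0.5563, -0.0753, 0.1218]
tcp_rot: [180.0, 0.0, 175.4]
wrist_force: [-0.7, 2.1, 5.6]
opening: 0.0114
[[ 31.71939145 -94.1279141 ]]
time: 12.98
ee_pos: [0.5435, -0.2274, 0.2412]
tcp_rot: [-180.0, 0.0, 175.3]
wrist_force: [1.9, 0.6, 0.2]
opening: 0.0001
time: 13.15
ee_pos: [0.5436, -0.2264, 0.2407]
tcp_rot: [180.0, -0.1, 175.2]
wrist_force: [0.7, 0.6, 0.2]
opening: -0.0002
top lug ((30.36234474182129, -46.71218490600586), (42.34272766113281, 34.55472946166992), 89.90157318115234) 186 ang 90.16384192145367
tab 56 [  15.38013919 -100.64784835] [ 43.83788546 -88.74223063]
scene lug ((29.658058166503906, -46.90501022338867), (36.612091064453125, 42.571067810058594), 0.547344446182251) 253 ang 89.84561857368223
tab 81 [  16.05972808 -101.725765  ] [ 44.06961032 -89.18373958]
shift [-0.0432  0.2141  0.0812] rz -0.005 now [ 0.544  -0.2245  0.2411] [ 1.7998e+02 -2.0000e-02  1.7536e+02] q [-22.4  10.7  17.5  96.9   0.  -17.8] t 13.25 F [1.  0.9 0.3] op -0.0002
```

View pics/L4topc.png

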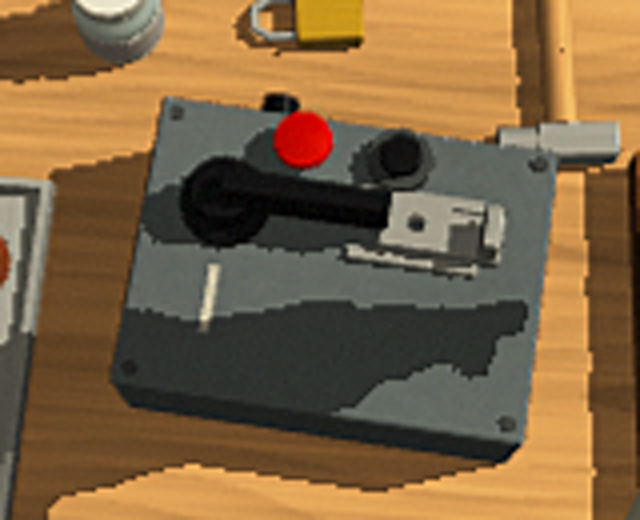

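The lug hole is at (416,222) in the crop and the tab at (493,235), and the measured hasp travel is within about 1 mm of 35 mm. Now the start button at (400,155).

```bash
python3 -m inch '[[-0.043,0.214,0,0,0,0,1],[-0.043,0.214,0,0,0,0,1],[-0.043,0.214,0,0,0,0,1],[-0.043,0.214,0,0,0,0,1],[-0.043,0.214,0,0,0,0,1],[-0.043,0.214,0,0,0,0,1],[-0.043,0.214,0.05,0,0,0,1],[-0.043,0.214,0.08,0,0,0,1],[-0.043,0.214,0.08,0,0,0,1],[-0.043,0.214,0.08,0,0,0,1],[-0.043,0.214,0.08,0,0,0,1],[-0.043,0.214,0.08,0,0,0,1]]'
python3 -c "
from h import *
print(unbox(tool()[0]));go([*box(75,-30),.1255],175.67)"
```

```text
time: 14.25
ee_pos: [0.6054, -0.015, 0.1649]
tcp_rot: [180.0, 0.3, 175.4]
wrist_force: [0.7, 0.7, 0.7]
opening: -0.0004
[[ 76.15886936 -30.3741567 ]]
shift [0.0013 0.0004 0.0394] rz -0.005 now [ 0.6054 -0.015   0.1649] [179.99   0.27 175.37] q [-1.4 11.5 10.  88.2 -0.   3.2] t 14.25 F [0.7 0.7 0.7] op -0.0004
```

```bash
python3 -m inch '[[0.001,0,0.03,0,0,0,1],[0.001,0,0.039,0,0,0,1],[0.001,0,0.041,0,0,0,1],[0.001,0,0.043,0,0,0,1],[0.001,0,0.045,0,0,0,1],[0.001,0,0.045,0,0,0,1],[0.001,0,0.045,0,0,0,1]]'
python3 -m inch '[[0,0,0.001,0,0,0,1],[0,0,0.002,0,0,0,1],[0,0,0.003,0,0,0,1],[0,0,0.003,0,0,0,1]]'
python3 -m inch '[[0,0,0.001,0,0,0,1],[0,0,0.0015,0,0,0,1],[0,0,0.0015,0,0,0,1]]'
```

```text
time: 14.83
ee_pos: [0.6035, -0.0151, 0.1175]
tcp_rot: [-180.0, 0.1, 175.4]
wrist_force: [-2.5, -0.4, 3.4]
opening: -0.0002
time: 15.17
ee_pos: [0.6036, -0.0151, 0.1159]
tcp_rot: [-180.0, 0.2, 175.4]
wrist_force: [-5.4, -0.7, 15.9]
opening: -0.0
time: 15.42
ee_pos: [0.6036, -0.0151, 0.1157]
tcp_rot: [-180.0, 0.2, 175.4]
wrist_force: [-10.2, -1.7, 25.5]
opening: -0.0003
```

The button is bottomed: 25 N at about 116 mm, with the collar top at about 112 mm. I'll go up and remeasure the cuffs.

```bash
python3 -m inch '[[0,0,-0.01,0,0,0,1],[0,0,-0.04,0,0,0,1],[0,0,-0.08,0,0,0,1],[0,0,-0.12,0,0,0,1],[0,0,-0.15,0,0,0,0.3],[0,0,-0.16,0,0,0,0.05],[0,0,-0.16,0,0,0,0.05],[0,0,-0.16,0,0,0,0.05]]'
cat > cuffs.py <<'E'
from h import *
import sys
def cuffs(n,zb=.055,p=None,d=None):
    if p is None: p,d=shot(n)
    hsv=cv2.cvtColor(p,cv2.COLOR_RGB2HSV).astype(int); C=cloud(n,d); z=C[...,2]
    cu=(hsv[...,0]<14)&(hsv[...,1]>110)&(z>zb+.031)&(z<zb+.06)&((C[...,1]>.15)&(C[...,1]<.46) if zb>.03 else (C[...,1]<-.15))&(C[...,0]>.2)&(C[...,0]<.7)
    k,l,st,c=cv2.connectedComponentsWithStats(cu.astype(np.uint8)); o=[]
    for i in range(1,k):
        if st[i,4]>40:
            Q=C[l==i]; a,r=cv2.minEnclosingCircle(Q[:,:2].astype(np.float32)*1000); o.append((round(a[0],1),round(a[1],1),round(r,1),st[i,4],round(np.percentile(Q[:,2],90),3)))
    return o
if __name__=='__main__':
    for zb in (.055,.010):
        for n in('top','scene'):
            print(zb,n,*cuffs(n,zb),sep='\n  ')
E
python3 cuffs.py; python3 lug.py L5; python3 -c "
from h import *
go([.335,.288,.25],175)"
```

```text
time: 16.08
ee_pos: [0.6036, -0.0149, 0.2714]
tcp_rot: [180.0, 0.0, 175.4]
wrist_force: [0.6, 0.1, -1.4]
opening: 0.0481
0.055
  top
  (524.8, 275.3, 29.6, np.int32(94), np.float64(0.097))
  (482.2, 369.6, 30.2, np.int32(112), np.float64(0.097))
  (437.3, 283.4, 30.0, np.int32(108), np.float64(0.097))
  (382.5, 373.7, 30.9, np.int32(121), np.float64(0.096))
  (335.8, 287.8, 29.8, np.int32(104), np.float64(0.096))
0.055
  scene
  (336.3, 288.4, 30.4, np.int32(138), np.float64(0.095))
  (379.8, 375.3, 28.7, np.int32(67), np.float64(0.095))
  (386.2, 372.5, 28.9, np.int32(75), np.float64(0.096))
  (437.6, 284.0, 30.6, np.int32(163), np.float64(0.096))
  (482.5, 370.6, 31.1, np.int32(157), np.float64(0.096))
  (525.5, 274.7, 30.6, np.int32(158), np.float64(0.096))
0.01
  top
0.01
  scene
top no lug
scene lug ((29.843807220458984, -47.64260482788086), (36.46458053588867, 42.62311935424805), 2.8540704250335693) 251 ang 89.9298887498933
tab 78 [  16.32030258 -101.43633459] [ 44.03563455 -88.92601794]
shift [0.2914 0.2803 0.0211] rz 0.006 now [ 0.6028 -0.015   0.2706] [-1.8000e+02 -1.0000e-01  1.7537e+02] q [ -1.4  13.9  24.6 100.8   0.    3.2] t 16.3833 F [ 0.2  0.7 -0.6] op 0.0813
```

```bash
python3 -m inch '[[0.291,0.28,0.02,0,0,0,0.05],[0.291,0.28,0.02,0,0,0,0.05],[0.291,0.28,0.02,0,0,0,0.05],[0.291,0.28,0.02,0,0,0,0.05],[0.291,0.28,0.02,0,0,0,0.05],[0.291,0.28,0.02,0,0,0,0.05],[0.291,0.28,0.02,0,0,0,0.05],[0.291,0.28,0.02,0,0,0,0.05],[0.291,0.28,0.02,0,0,0,0.05],[0.291,0.28,0.02,0,0,0,0.05],[0.291,0.28,0.02,0,0,0,0.05],[0.291,0.28,0.02,0,0,0,0.05]]' 22
python3 -m inch '[[0,0,0,0,0,0,0.05],[0,0,0,0,0,0,0.05]]'
python3 -c "
from h import *
go([.336,.288,.066],175)"; python3 cuffs.py
```

```text
time: 17.38
ee_pos: [0.3346, 0.2884, 0.2515]
tcp_rot: [-180.0, -0.0, 175.6]
wrist_force: [0.1, -0.3, 0.0]
opening: 0.0808
time: 17.55
ee_pos: [0.3363, 0.287, 0.2517]
tcp_rot: [-180.0, 0.0, 175.3]
wrist_force: [-0.7, 0.3, 0.5]
opening: 0.0816
shift [0.0004 0.0011 0.1857] rz 0.005 now [0.3363 0.287  0.2517] [-179.98    0.    175.31] q [40.5 -9.2 -1.4 97.8 -0.  45.2] t 17.55 F [-0.7  0.3  0.5] op 0.0816
0.055
  top
  (525.3, 275.4, 29.9, np.int32(98), np.float64(0.096))
  (482.8, 370.6, 30.4, np.int32(110), np.float64(0.096))
  (437.4, 283.1, 30.3, np.int32(108), np.float64(0.097))
  (335.4, 286.7, 29.2, np.int32(72), np.float64(0.096))
0.055
  scene
  (336.9, 288.2, 31.6, np.int32(144), np.float64(0.096))
  (378.9, 375.3, 28.8, np.int32(70), np.float64(0.096))
  (387.7, 371.0, 28.3, np.int32(73), np.float64(0.097))
  (437.1, 283.1, 30.7, np.int32(156), np.float64(0.096))
  (483.1, 371.5, 31.5, np.int32(162), np.float64(0.096))
  (526.2, 275.6, 30.9, np.int32(170), np.float64(0.096))
0.01
  top
0.01
  scene
```

```bash
python3 -m inch '[[0,0.001,0.04,0,0,0,0.05],[0,0.001,0.08,0,0,0,0.05],[0,0.001,0.12,0,0,0,0.05],[0,0.001,0.15,0,0,0,0.05],[0,0.001,0.17,0,0,0,0.05],[0,0.001,0.18,0,0,0,0.05],[0,0.001,0.186,0,0,0,0.05],[0,0.001,0.186,0,0,0,0.05]]' 22
python3 -m inch '[[0,0,0,0,0,0,0.2],[0,0,0,0,0,0,0.3],[0,0,0,0,0,0,0.4],[0,0,0,0,0,0,0.4],[0,0,0,0,0,0,0.4],[0,0,0,0,0,0,0.4]]' 22
python3 -m inch '[[0,0,-0.01,0,0,0,0.4],[0,0,-0.03,0,0,0,0.4],[0,0,-0.06,0,0,0,0.4],[0,0,-0.1,0,0,0,0.4],[0,0,-0.14,0,0,0,0.4],[0,0,-0.18,0,0,0,0.4],[0,0,-0.2,0,0,0,0.4],[0,0,-0.2,0,0,0,0.4]]' 22
python3 -c "
from h import *
go([.4247,-.3711,.15],183.6)
p,d=shot('scene','g1.png');cv2.imwrite('pics/g1.png',cv2.resize(p[60:300,300:540,::-1],None,fx=2,fy=2))"
```

```text
time: 18.42
ee_pos: [0.3359, 0.2883, 0.0655]
tcp_rot: [-180.0, -0.0, 175.3]
wrist_force: [0.7, -0.2, 0.7]
opening: 0.0814
time: 18.92
ee_pos: [0.3366, 0.2892, 0.0676]
tcp_rot: [179.9, 0.1, 175.4]
wrist_force: [-0.8, -0.3, 6.0]
opening: 0.0592
time: 19.58
ee_pos: [0.3367, 0.2894, 0.2719]
tcp_rot: [179.7, 0.3, 175.4]
wrist_force: [0.3, 0.3, -0.8]
opening: 0.0595
shift [-0.1404 -0.6519  0.1189] rz -0.144 now [0.3367 0.2894 0.2719] [179.67   0.32 175.37] q [40.7 -8.8  1.3 99.6  0.  45.3] t 19.5833 F [ 0.3  0.3 -0.8] op 0.0595
```

View pics/g1.png

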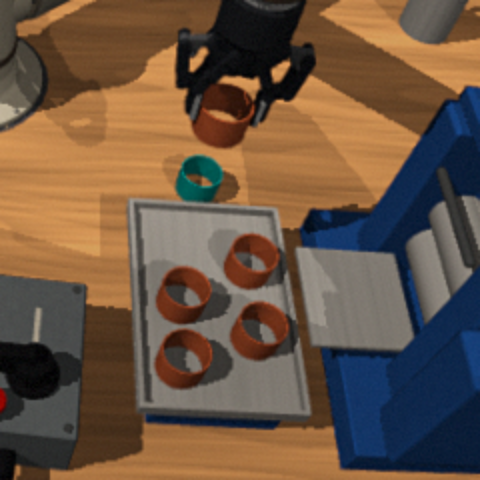

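The cuff is held level between the fingers at (222,112), and the four others are still in place. Next I'll carry it to the tray's near corner slot on the -y side.

```bash
python3 -m inch '[[-0.07,-0.325,0,0,0,-0.07,0.4],[-0.07,-0.325,0,0,0,-0.07,0.4],[-0.07,-0.325,0,0,0,-0.07,0.4],[-0.07,-0.325,0,0,0,-0.07,0.4],[-0.07,-0.325,0,0,0,-0.07,0.4],[-0.07,-0.325,0,0,0,-0.07,0.4],[-0.07,-0.325,0,0,0,-0.07,0.4],[-0.14,-0.652,0,0,0,-0.144,0.4],[-0.14,-0.652,0,0,0,-0.144,0.4],[-0.14,-0.652,0,0,0,-0.144,0.4],[-0.14,-0.652,0,0,0,-0.144,0.4],[-0.14,-0.652,0,0,0,-0.144,0.4]]'
python3 -c "
from h import *
go([.4247,-.3711,.15],183.6)"
```

```text
time: 20.63
ee_pos: [0.4003, -0.2093, 0.2652]
tcp_rot: [180.0, -0.0, -176.4]
wrist_force: [0.1, 0.9, -0.1]
opening: 0.0596
shift [-0.0143 -0.1631  0.1151] rz -0.0 now [ 0.4003 -0.2093  0.2652] [ 1.7997e+02 -3.0000e-02 -1.7641e+02] q [-27.6  -7.5   1.7  99.2   0.  -31.2] t 20.6333 F [ 0.1  0.9 -0.1] op 0.0596
```

```bash
python3 -m inch '[[-0.014,-0.14,0.03,0,0,0,0.4],[-0.014,-0.14,0.06,0,0,0,0.4],[-0.014,-0.14,0.1,0,0,0,0.4],[-0.014,-0.14,0.11,0,0,0,0.4],[-0.014,-0.14,0.11,0,0,0,0.4],[-0.014,-0.14,0.11,0,0,0,0.4],[-0.014,-0.14,0.11,0,0,0,0.4]]'
python3 -c "
from h import *
go([.4247,-.3711,.0235],183.6)"
```

```text
time: 21.22
ee_pos: [0.4229, -0.3455, 0.1543]
tcp_rot: [179.8, -0.2, -176.4]
wrist_force: [0.0, 1.0, 0.4]
opening: 0.0595
shift [-0.0006 -0.026   0.1307] rz -0.001 now [ 0.4229 -0.3455  0.1543] [ 1.7985e+02 -1.5000e-01 -1.7644e+02] q [-39.3   3.8   0.3  86.7   0.  -42.8] t 21.2167 F [0.  1.  0.4] op 0.0595
```

```bash
python3 -m inch '[[0,-0.026,0,0,0,0,0.4],[0,-0.026,0.04,0,0,0,0.4],[0,-0.026,0.07,0,0,0,0.4],[0,-0.026,0.1,0,0,0,0.4],[0,-0.026,0.115,0,0,0,0.4],[0,-0.026,0.12,0,0,0,0.4],[0,-0.026,0.125,0,0,0,0.4],[0,-0.026,0.125,0,0,0,0.4],[0,-0.026,0.125,0,0,0,0.4]]'
python3 -c "
from h import *
go([.4247,-.3711,.0235],183.6)"
```

```text
time: 21.97
ee_pos: [0.4263, -0.3722, 0.0327]
tcp_rot: [-179.9, 0.1, -176.4]
wrist_force: [0.5, -0.1, -0.8]
opening: 0.0596
shift [0.0016 0.0012 0.0092] rz 0.001 now [ 0.4263 -0.3722  0.0327] [-1.7990e+02  1.0000e-01 -1.7635e+02] q [-41.1   7.9  -8.8  73.2   0.  -44.8] t 21.9667 F [ 0.5 -0.1 -0.8] op 0.0596
```

```bash
python3 -m inch '[[0,0,0.004,0,0,0,0.4],[0,0,0.007,0,0,0,0.4],[0,0,0.009,0,0,0,0.4],[0,0,0.0095,0,0,0,0.4],[0,0,0.0095,0,0,0,0.4],[0,0,0.0095,0,0,0,0.4]]'
python3 -m inch '[[0,0,0,0,0,0,0.32],[0,0,0,0,0,0,0.25],[0,0,0,0,0,0,0.15],[0,0,0,0,0,0,0.15],[0,0,0,0,0,0,0.15],[0,0,-0.02,0,0,0,0.15],[0,0,-0.06,0,0,0,0.15],[0,0,-0.1,0,0,0,0.1],[0,0,-0.15,0,0,0,0.05],[0,0,-0.19,0,0,0,0.05],[0,0,-0.23,0,0,0,0.05],[0,0,-0.23,0,0,0,0.05]]'
python3 cuffs.py;python3 -c "
from h import *
p,M,s=tool();go([.437,.2835,.26],175)"
```

```text
time: 22.47
ee_pos: [0.4258, -0.3722, 0.0227]
tcp_rot: [-180.0, 0.1, -176.4]
wrist_force: [-1.9, 0.9, 8.8]
opening: 0.0595
time: 23.47
ee_pos: [0.4265, -0.3728, 0.2593]
tcp_rot: [-179.6, 0.4, -176.4]
wrist_force: [0.9, -1.1, 0.5]
opening: 0.0816
0.055
  top
  (524.7, 275.1, 30.3, np.int32(101), np.float64(0.096))
  (482.0, 370.6, 30.0, np.int32(116), np.float64(0.097))
  (437.2, 283.5, 30.2, np.int32(109), np.float64(0.097))
  (382.6, 372.9, 30.7, np.int32(119), np.float64(0.096))
0.055
  scene
  (379.2, 375.4, 28.7, np.int32(71), np.float64(0.095))
  (386.9, 372.1, 28.8, np.int32(72), np.float64(0.096))
  (437.0, 283.2, 30.8, np.int32(158), np.float64(0.097))
  (482.9, 371.1, 31.1, np.int32(158), np.float64(0.096))
  (525.7, 274.7, 31.4, np.int32(173), np.float64(0.096))
0.01
  top
  (424.6, -373.1, 30.1, np.int32(114), np.float64(0.051))
0.01
  scene
  (425.2, -371.6, 31.0, np.int32(152), np.float64(0.052))
shift [-0.0529  0.6533 -0.0092] rz 0.15 now [ 0.4255 -0.3719  0.2503] [ 1.7995e+02 -4.0000e-02 -1.7638e+02] q [-41.2   7.6  15.1  97.5   0.  -44.8] t 23.6667 F [-0.1  0.4 -0. ] op 0.0809
```

Cuff 1 stands at (425,-372). Now cuff 2 at (437,283), keeping the same yaw so the tool axes stay constant.

```bash
python3 -m inch '[[-0.0265,0.3265,0,0,0,0,0.05],[-0.0265,0.3265,0,0,0,0,0.05],[-0.0265,0.3265,0,0,0,0,0.05],[-0.0265,0.3265,0,0,0,0,0.05],[-0.0265,0.3265,0,0,0,0,0.05],[-0.0265,0.3265,0,0,0,0,0.05],[-0.0265,0.3265,0,0,0,0,0.05],[-0.0265,0.3265,0,0,0,0,0.05],[-0.0265,0.3265,0,0,0,0,0.05],[-0.0265,0.3265,0,0,0,0,0.05]]'
python3 -m inch '[[-0.0265,0.3265,0,0,0,0,0.05],[-0.0265,0.3265,0,0,0,0,0.05],[-0.0265,0.3265,0,0,0,0,0.05],[-0.0265,0.3265,0,0,0,0,0.05],[-0.0265,0.3265,0,0,0,0,0.05],[-0.0265,0.3265,0,0,0,0,0.05],[-0.0265,0.3265,0,0,0,0,0.05],[-0.0265,0.3265,0,0,0,0,0.05],[-0.0265,0.3265,0,0,0,0,0.05],[-0.0265,0.3265,0,0,0,0,0.05],[-0.0265,0.3265,0,0,0,0,0.05],[-0.0265,0.3265,0,0,0,0,0.05]]'
python3 cuffs.py|sed -n 1,13p;python3 -c "
from h import *
p,M,s=tool();go([.4372,.2833,.066],183.6)"
```

```text
time: 24.5
ee_pos: [0.4308, -0.0427, 0.2497]
tcp_rot: [180.0, -0.1, -176.1]
wrist_force: [0.7, -0.1, -0.8]
opening: 0.0811
time: 25.5
ee_pos: [0.4375, 0.2816, 0.2509]
tcp_rot: [-180.0, -0.0, -176.5]
wrist_force: [0.4, -0.1, -1.0]
opening: 0.0814
0.055
  top
  (531.5, 276.7, 29.3, np.int32(46), np.float64(0.097))
  (437.1, 283.4, 30.0, np.int32(97), np.float64(0.097))
0.055
  scene
  (379.1, 375.3, 28.8, np.int32(71), np.float64(0.096))
  (387.0, 372.0, 28.9, np.int32(72), np.float64(0.096))
  (438.5, 282.2, 31.8, np.int32(156), np.float64(0.096))
  (481.9, 370.5, 31.5, np.int32(159), np.float64(0.096))
  (526.1, 275.9, 30.5, np.int32(173), np.float64(0.096))
0.01
  top
shift [0.0003 0.0012 0.1856] rz -0.001 now [0.4375 0.2821 0.2516] [ 1.7999e+02  3.0000e-02 -1.7647e+02] q [32.8  1.4  8.6 97.2 -0.  29.3] t 25.7 F [ 0.  -0.2 -0.2] op 0.0812
```

```bash
python3 -m inch '[[0,0.001,0.04,0,0,0,0.05],[0,0.001,0.08,0,0,0,0.05],[0,0.001,0.12,0,0,0,0.05],[0,0.001,0.15,0,0,0,0.05],[0,0.001,0.17,0,0,0,0.05],[0,0.001,0.18,0,0,0,0.05],[0,0.001,0.186,0,0,0,0.05],[0,0.001,0.186,0,0,0,0.05]]' 22
python3 -m inch '[[0,0,0,0,0,0,0.2],[0,0,0,0,0,0,0.3],[0,0,0,0,0,0,0.4],[0,0,0,0,0,0,0.4],[0,0,0,0,0,0,0.4],[0,0,0,0,0,0,0.4]]' 22
python3 -m inch '[[0,0,-0.01,0,0,0,0.4],[0,0,-0.03,0,0,0,0.4],[0,0,-0.06,0,0,0,0.4],[0,0,-0.1,0,0,0,0.4],[0,0,-0.14,0,0,0,0.4],[0,0,-0.18,0,0,0,0.4],[0,0,-0.19,0,0,0,0.4],[0,0,-0.19,0,0,0,0.4]]' 22
python3 -c "
from h import *
go([.5096,-.3658,.15],183.6)"
```

```text
time: 26.37
ee_pos: [0.4371, 0.2838, 0.0651]
tcp_rot: [-180.0, -0.0, -176.4]
wrist_force: [-0.2, -0.1, -0.3]
opening: 0.081
time: 26.87
ee_pos: [0.438, 0.2846, 0.0673]
tcp_rot: [179.9, 0.2, -176.4]
wrist_force: [-0.8, -0.5, 7.4]
opening: 0.0598
time: 27.53
ee_pos: [0.438, 0.2848, 0.2599]
tcp_rot: [179.8, 0.3, -176.4]
wrist_force: [0.0, 0.0, -0.9]
opening: 0.0593
shift [-0.0296 -0.6542  0.1079] rz 0.0 now [0.438  0.2848 0.2599] [ 179.81    0.34 -176.38] q [33.   1.5  9.7 97.8  0.  29.4] t 27.5333 F [ 0.   0.  -0.9] op 0.0593
```

```bash
python3 -m inch '[[-0.015,-0.327,0,0,0,0,0.4],[-0.015,-0.327,0,0,0,0,0.4],[-0.015,-0.327,0,0,0,0,0.4],[-0.015,-0.327,0,0,0,0,0.4],[-0.015,-0.327,0,0,0,0,0.4],[-0.015,-0.327,0,0,0,0,0.4],[-0.015,-0.327,0,0,0,0,0.4],[-0.015,-0.327,0,0,0,0,0.4],[-0.015,-0.327,0,0,0,0,0.4],[-0.015,-0.327,0,0,0,0,0.4]]'
python3 -m inch '[[-0.015,-0.327,0,0,0,0,0.4],[-0.015,-0.327,0,0,0,0,0.4],[-0.015,-0.327,0,0,0,0,0.4],[-0.015,-0.327,0,0,0,0,0.4],[-0.015,-0.327,0,0,0,0,0.4],[-0.015,-0.327,0,0,0,0,0.4],[-0.015,-0.327,0,0,0,0,0.4],[-0.015,-0.327,0,0,0,0,0.4],[-0.015,-0.327,0,0,0,0,0.4],[-0.015,-0.327,0.04,0,0,0,0.4],[-0.015,-0.327,0.08,0,0,0,0.4],[-0.015,-0.327,0.1,0,0,0,0.4]]'
python3 -m inch '[[0,0,0.04,0,0,0,0.4],[0,0,0.08,0,0,0,0.4],[0,0,0.1,0,0,0,0.4],[0,0,0.115,0,0,0,0.4],[0,0,0.125,0,0,0,0.4],[0,0,0.125,0,0,0,0.4],[0,0,0.125,0,0,0,0.4]]'
python3 -c "
from h import *
go([.5096,-.3658,.0227],183.6)"
```

```text
time: 28.37
ee_pos: [0.4723, -0.043, 0.254]
tcp_rot: [180.0, -0.1, -176.6]
wrist_force: [-0.3, -0.8, -1.9]
opening: 0.0595
time: 29.37
ee_pos: [0.5077, -0.3644, 0.1495]
tcp_rot: [179.8, -0.3, -176.3]
wrist_force: [-0.9, 0.1, -2.5]
opening: 0.0592
time: 29.95
ee_pos: [0.5087, -0.3657, 0.0304]
tcp_rot: [180.0, -0.0, -176.3]
wrist_force: [0.2, -0.5, -0.5]
opening: 0.0593
shift [-0.0009 -0.0001  0.0077] rz 0.001 now [ 0.5087 -0.3657  0.0304] [ 1.7998e+02 -2.0000e-02 -1.7631e+02] q [-35.7  16.2   0.7  74.5   0.  -39.4] t 29.95 F [ 0.2 -0.5 -0.5] op 0.0593
```

```bash
python3 -m inch '[[0,0,0.004,0,0,0,0.4],[0,0,0.007,0,0,0,0.4],[0,0,0.008,0,0,0,0.4],[0,0,0.008,0,0,0,0.4],[0,0,0.008,0,0,0,0.4]]'
python3 -m inch '[[0,0,0,0,0,0,0.32],[0,0,0,0,0,0,0.25],[0,0,0,0,0,0,0.15],[0,0,0,0,0,0,0.15],[0,0,0,0,0,0,0.15],[0,0,-0.02,0,0,0,0.15],[0,0,-0.06,0,0,0,0.15],[0,0,-0.1,0,0,0,0.1],[0,0,-0.15,0,0,0,0.05],[0,0,-0.19,0,0,0,0.05],[0,0,-0.23,0,0,0,0.05],[0,0,-0.23,0,0,0,0.05]]'
python3 -m inch '[[-0.028,0.3194,0,0,0,0,0.05],[-0.028,0.3194,0,0,0,0,0.05],[-0.028,0.3194,0,0,0,0,0.05],[-0.028,0.3194,0,0,0,0,0.05],[-0.028,0.3194,0,0,0,0,0.05],[-0.028,0.3194,0,0,0,0,0.05],[-0.028,0.3194,0,0,0,0,0.05],[-0.028,0.3194,0,0,0,0,0.05],[-0.028,0.3194,0,0,0,0,0.05],[-0.028,0.3194,0,0,0,0,0.05]]'
python3 -m inch '[[-0.028,0.3194,0,0,0,0,0.05],[-0.028,0.3194,0,0,0,0,0.05],[-0.028,0.3194,0,0,0,0,0.05],[-0.028,0.3194,0,0,0,0,0.05],[-0.028,0.3194,0,0,0,0,0.05],[-0.028,0.3194,0,0,0,0,0.05],[-0.028,0.3194,0,0,0,0,0.05],[-0.028,0.3194,0,0,0,0,0.05],[-0.028,0.3194,0,0,0,0,0.05],[-0.028,0.3194,0,0,0,0,0.05],[-0.028,0.3194,0,0,0,0,0.05]]'
python3 cuffs.py;python3 -c "
from h import *
p,M,s=tool();go([.5254,.2753,.066],183.6)"
```

```text
time: 30.37
ee_pos: [0.5084, -0.3668, 0.0226]
tcp_rot: [-180.0, 0.0, -176.4]
wrist_force: [-0.3, -0.0, -0.9]
opening: 0.0593
time: 31.37
ee_pos: [0.5093, -0.3674, 0.2611]
tcp_rot: [-179.6, 0.5, -176.4]
wrist_force: [0.3, -0.0, 0.8]
opening: 0.0811
time: 32.2
ee_pos: [0.5161, -0.0447, 0.2525]
tcp_rot: [-180.0, 0.0, -176.2]
wrist_force: [0.6, -0.6, -0.1]
opening: 0.0815
time: 33.12
ee_pos: [0.5244, 0.2732, 0.2521]
tcp_rot: [-180.0, -0.0, -176.4]
wrist_force: [0.3, -0.6, 0.1]
opening: 0.081
0.055
  top
  (525.8, 274.3, 29.8, np.int32(69), np.float64(0.097))
0.055
  scene
  (391.0, 365.5, 25.5, np.int32(69), np.float64(0.096))
  (483.1, 371.7, 31.4, np.int32(160), np.float64(0.096))
  (525.3, 274.7, 30.9, np.int32(169), np.float64(0.096))
0.01
  top
  (507.9, -367.9, 30.9, np.int32(111), np.float64(0.052))
  (424.4, -372.8, 30.0, np.int32(111), np.float64(0.051))
0.01
  scene
  (425.3, -372.1, 30.8, np.int32(154), np.float64(0.052))
  (507.0, -366.9, 31.2, np.int32(170), np.float64(0.051))
shift [-0.0012  0.0022  0.1867] rz -0.002 now [0.5242 0.273  0.2527] [ 1.8000e+02  3.0000e-02 -1.7649e+02] q [27.5 11.3 19.6 98.2 -0.  24. ] t 33.3167 F [ 0.2  0.4 -0. ] op 0.0812
```

```bash
python3 -m inch '[[-0.001,0.002,0.04,0,0,0,0.05],[-0.001,0.002,0.08,0,0,0,0.05],[-0.001,0.002,0.12,0,0,0,0.05],[-0.001,0.002,0.15,0,0,0,0.05],[-0.001,0.002,0.17,0,0,0,0.05],[-0.001,0.002,0.18,0,0,0,0.05],[-0.001,0.002,0.186,0,0,0,0.05],[-0.001,0.002,0.186,0,0,0,0.05]]' 22
python3 -m inch '[[0,0,0,0,0,0,0.2],[0,0,0,0,0,0,0.3],[0,0,0,0,0,0,0.4],[0,0,0,0,0,0,0.4],[0,0,0,0,0,0,0.4],[0,0,0,0,0,0,0.4]]' 22
python3 -m inch '[[0,0,-0.01,0,0,0,0.4],[0,0,-0.03,0,0,0,0.4],[0,0,-0.06,0,0,0,0.4],[0,0,-0.1,0,0,0,0.4],[0,0,-0.14,0,0,0,0.4],[0,0,-0.18,0,0,0,0.4],[0,0,-0.19,0,0,0,0.4],[0,0,-0.19,0,0,0,0.4]]' 22
python3 -m inch '[[0.028,-0.2674,0,0,0,0,0.4],[0.028,-0.2674,0,0,0,0,0.4],[0.028,-0.2674,0,0,0,0,0.4],[0.028,-0.2674,0,0,0,0,0.4],[0.028,-0.2674,0,0,0,0,0.4],[0.028,-0.2674,0,0,0,0,0.4],[0.028,-0.2674,0,0,0,0,0.4],[0.028,-0.2674,0,0,0,0,0.4],[0.028,-0.2674,0,0,0,0,0.4]]'
python3 -m inch '[[0.028,-0.2674,0,0,0,0,0.4],[0.028,-0.2674,0,0,0,0,0.4],[0.028,-0.2674,0,0,0,0,0.4],[0.028,-0.2674,0,0,0,0,0.4],[0.028,-0.2674,0,0,0,0,0.4],[0.028,-0.2674,0,0,0,0,0.4],[0.028,-0.2674,0,0,0,0,0.4],[0.028,-0.2674,0,0,0,0,0.4],[0.028,-0.2674,0.04,0,0,0,0.4],[0.028,-0.2674,0.08,0,0,0,0.4],[0.028,-0.2674,0.1,0,0,0,0.4],[0.028,-0.2674,0.1,0,0,0,0.4]]'
python3 -c "
from h import *
go([.503,-.262,.0222],183.6)"
```

```text
time: 33.98
ee_pos: [0.5248, 0.276, 0.0662]
tcp_rot: [-180.0, -0.0, -176.4]
wrist_force: [-0.7, 0.4, 1.0]
opening: 0.0812
time: 34.48
ee_pos: [0.5257, 0.2768, 0.0684]
tcp_rot: [179.9, 0.2, -176.4]
wrist_force: [-0.4, -1.7, 6.4]
opening: 0.0583
time: 35.15
ee_pos: [0.5257, 0.277, 0.2616]
tcp_rot: [179.8, 0.4, -176.4]
wrist_force: [-0.1, 0.4, -1.2]
opening: 0.0583
time: 35.9
ee_pos: [0.5133, 0.0068, 0.2555]
tcp_rot: [180.0, -0.1, -176.5]
wrist_force: [0.3, 0.7, -0.8]
opening: 0.0582
time: 36.9
ee_pos: [0.501, -0.2581, 0.1505]
tcp_rot: [179.7, -0.4, -176.3]
wrist_force: [-0.6, 0.5, -1.5]
opening: 0.0581
shift [-0.0027 -0.0046  0.1282] rz 0.002 now [ 0.501  -0.2581  0.1505] [ 179.72   -0.42 -176.28] q [-27.3   6.5   2.7  86.8   0.  -31. ] t 36.9 F [-0.6  0.5 -1.5] op 0.0581
```

```bash
python3 -m inch '[[-0.002,-0.003,0.04,0,0,0,0.4],[-0.002,-0.003,0.07,0,0,0,0.4],[-0.002,-0.003,0.1,0,0,0,0.4],[-0.002,-0.003,0.11,0,0,0,0.4],[-0.002,-0.003,0.118,0,0,0,0.4],[-0.002,-0.003,0.118,0,0,0,0.4],[-0.002,-0.003,0.118,0,0,0,0.4]]'
python3 -c "
from h import *
go([.503,-.262,.0232],183.6)
p,d=shot('scene','t1.png');cv2.imwrite('pics/t1.png',cv2.resize(p[160:310,80:260,::-1],None,fx=3,fy=3))"
```

```text
time: 37.48
ee_pos: [0.5058, -0.2638, 0.0402]
tcp_rot: [-179.9, 0.1, -176.3]
wrist_force: [0.4, -0.2, -1.1]
opening: 0.0582
shift [0.0028 0.0019 0.017 ] rz 0.001 now [ 0.5058 -0.2638  0.0402] [-1.7994e+02  1.0000e-01 -1.7635e+02] q [-27.5   8.3  -7.5  74.1   0.  -31.2] t 37.4833 F [ 0.4 -0.2 -1.1] op 0.0582
```

View pics/t1.png

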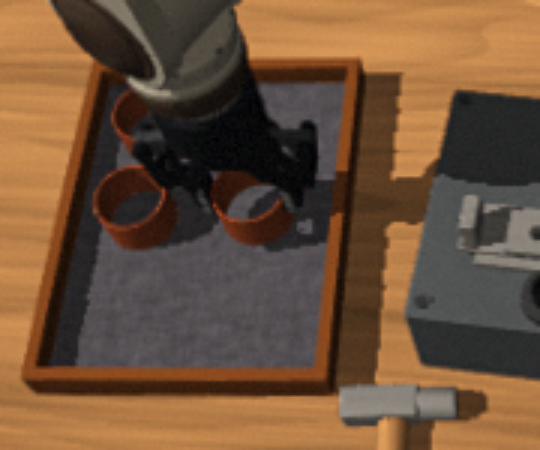

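The third cuff is held level over its slot at (252,208) in the crop, clear of the others at (135,205) and (130,115). I'll set it down, then fetch the fourth.

```bash
python3 -m inch '[[0.001,0.001,0.006,0,0,0,0.4],[0.001,0.001,0.012,0,0,0,0.4],[0.001,0.001,0.015,0,0,0,0.4],[0.001,0.001,0.017,0,0,0,0.4],[0.001,0.001,0.0175,0,0,0,0.4],[0.001,0.001,0.0175,0,0,0,0.4]]'
python3 -m inch '[[0,0,0,0,0,0,0.32],[0,0,0,0,0,0,0.25],[0,0,0,0,0,0,0.15],[0,0,0,0,0,0,0.15],[0,0,0,0,0,0,0.15],[0,0,-0.02,0,0,0,0.15],[0,0,-0.06,0,0,0,0.15],[0,0,-0.1,0,0,0,0.1],[0,0,-0.15,0,0,0,0.05],[0,0,-0.19,0,0,0,0.05],[0,0,-0.23,0,0,0,0.05],[0,0,-0.23,0,0,0,0.05]]'
python3 -m inch '[[-0.0094,0.3165,0,0,0,0,0.05],[-0.0094,0.3165,0,0,0,0,0.05],[-0.0094,0.3165,0,0,0,0,0.05],[-0.0094,0.3165,0,0,0,0,0.05],[-0.0094,0.3165,0,0,0,0,0.05],[-0.0094,0.3165,0,0,0,0,0.05],[-0.0094,0.3165,0,0,0,0,0.05],[-0.0094,0.3165,0,0,0,0,0.05],[-0.0094,0.3165,0,0,0,0,0.05],[-0.0094,0.3165,0,0,0,0,0.05]]'
python3 -m inch '[[-0.0094,0.3165,0,0,0,-0.1,0.05],[-0.0094,0.3165,0,0,0,-0.2,0.05],[-0.0094,0.3165,0,0,0,-0.3,0.05],[-0.0094,0.3165,0,0,0,-0.45,0.05],[-0.0094,0.3165,0,0,0,-0.6,0.05],[-0.0094,0.3165,0,0,0,-0.7,0.05],[-0.0094,0.3165,0,0,0,-0.8,0.05],[-0.0094,0.3165,0,0,0,-0.9,0.05],[-0.0094,0.3165,0,0,0,-1.0,0.05],[-0.0094,0.3165,0,0,0,-1.1,0.05],[-0.0094,0.3165,0,0,0,-1.2,0.05],[-0.0094,0.3165,0,0,0,-1.3,0.05]]'
python3 -m inch '[[0,0,0,0,0,-0.1,0.05],[0,0,0,0,0,-0.1,0.05],[0,0,0,0,0,-0.1,0.05]]'
python3 cuffs.py;python3 -c "
from h import *
p,M,s=tool();go([.4828,.3712,.066],263.6)"
```

```text
time: 38.03
ee_pos: [0.5039, -0.2629, 0.0232]
tcp_rot: [-180.0, 0.1, -176.4]
wrist_force: [-7.7, 4.0, 18.4]
opening: 0.0584
time: 39.03
ee_pos: [0.505, -0.2634, 0.2587]
tcp_rot: [-179.7, 0.5, -176.4]
wrist_force: [1.6, 0.5, 1.3]
opening: 0.0812
time: 39.87
ee_pos: [0.493, 0.0549, 0.2505]
tcp_rot: [-180.0, -0.0, -176.2]
wrist_force: [-0.2, -1.0, 0.7]
opening: 0.081
time: 40.87
ee_pos: [0.4835, 0.3691, 0.2503]
tcp_rot: [180.0, -0.0, -101.7]
wrist_force: [0.0, 0.5, 0.3]
opening: 0.0813
time: 41.12
ee_pos: [0.4834, 0.3692, 0.2506]
tcp_rot: [180.0, -0.0, -96.4]
wrist_force: [-0.2, 0.3, 0.4]
opening: 0.0809
0.055
  top
  (482.2, 370.5, 30.0, np.int32(117), np.float64(0.096))
  (386.9, 366.0, 28.0, np.int32(44), np.float64(0.096))
0.055
  scene
  (379.8, 374.6, 28.9, np.int32(69), np.float64(0.096))
  (386.5, 372.2, 28.8, np.int32(72), np.float64(0.096))
  (483.2, 371.7, 31.4, np.int32(159), np.float64(0.095))
0.01
  top
  (502.8, -264.0, 30.1, np.int32(103), np.float64(0.051))
  (507.5, -368.6, 31.2, np.int32(114), np.float64(0.051))
  (424.5, -373.2, 30.1, np.int32(111), np.float64(0.051))
0.01
  scene
  (425.7, -371.7, 31.1, np.int32(156), np.float64(0.052))
  (508.7, -367.0, 31.3, np.int32(175), np.float64(0.052))
  (502.9, -263.3, 30.8, np.int32(155), np.float64(0.052))
shift [-0.0014  0.0002  0.1848] rz 0.002 now [0.4828 0.3698 0.2508] [-180.    -0.   -96.3] q [ 37.5  13.8  22.3  98.5  -0.  -46.2] t 41.3167 F [-0.6  0.1  0.5] op 0.0808
```

```bash
python3 -m inch '[[-0.001,0,0.04,0,0,0,0.05],[-0.001,0,0.08,0,0,0,0.05],[-0.001,0,0.12,0,0,0,0.05],[-0.001,0,0.15,0,0,0,0.05],[-0.001,0,0.17,0,0,0,0.05],[-0.001,0,0.18,0,0,0,0.05],[-0.001,0,0.185,0,0,0,0.05],[-0.001,0,0.185,0,0,0,0.05]]' 22
python3 -m inch '[[0,0,0,0,0,0,0.2],[0,0,0,0,0,0,0.3],[0,0,0,0,0,0,0.4],[0,0,0,0,0,0,0.4],[0,0,0,0,0,0,0.4],[0,0,0,0,0,0,0.4]]' 22
python3 -m inch '[[0,0,-0.01,0,0,0,0.4],[0,0,-0.03,0,0,0,0.4],[0,0,-0.06,0,0,0,0.4],[0,0,-0.1,0,0,0,0.4],[0,0,-0.14,0,0,0,0.4],[0,0,-0.18,0,0,0,0.4],[0,0,-0.19,0,0,0,0.4],[0,0,-0.19,0,0,0,0.4]]' 22
python3 -m inch '[[0.03,-0.009,0,0,0,0.116,0.4],[0.06,-0.018,0,0,0,0.232,0.4],[0.1,-0.03,0,0,0,0.348,0.4],[0.14,-0.04,0,0,0,0.464,0.4],[0.18,-0.05,0,0,0,0.58,0.4],[0.22,-0.06,0,0,0,0.696,0.4],[0.26,-0.075,0,0,0,0.812,0.4],[0.29,-0.083,0,0,0,0.928,0.4],[0.3062,-0.0872,0,0,0,1.044,0.4],[0.3062,-0.0872,0,0,0,1.16,0.4],[0.3062,-0.0872,0,0,0,1.276,0.4],[0.3062,-0.0872,0,0,0,1.396,0.4]]'
python3 -m inch '[[0,0,0,0,0,0,0.4],[0,0,0,0,0,0,0.4]]'
python3 -c "
from h import *
go([.5878,-.2567,.15],183.6)"
```

```text
time: 41.98
ee_pos: [0.4826, 0.3711, 0.0657]
tcp_rot: [180.0, -0.0, -96.2]
wrist_force: [-0.1, -0.9, 0.4]
opening: 0.0811
time: 42.48
ee_pos: [0.4834, 0.3718, 0.0679]
tcp_rot: [-179.9, 0.1, -96.2]
wrist_force: [-0.1, -0.4, 6.7]
opening: 0.0585
time: 43.15
ee_pos: [0.4835, 0.3718, 0.2611]
tcp_rot: [-179.7, 0.3, -96.2]
wrist_force: [0.2, 0.5, -2.5]
opening: 0.0584
time: 44.15
ee_pos: [0.5361, 0.0566, 0.2546]
tcp_rot: [-180.0, -0.1, -176.6]
wrist_force: [-0.1, -0.2, -1.5]
opening: 0.0582
time: 44.32
ee_pos: [0.5361, 0.0573, 0.2549]
tcp_rot: [-180.0, -0.1, -175.9]
wrist_force: [-0.1, 0.2, -0.5]
opening: 0.0584
shift [-0.0294 -0.3169  0.1049] rz 0.008 now [0.5361 0.0573 0.2549] [-1.8000e+02 -8.0000e-02 -1.7594e+02] q [ 6.1  4.2 11.9 97.8 -0.   2. ] t 44.3167 F [-0.1  0.2 -0.5] op 0.0584
```

```bash
python3 -m inch '[[-0.029,-0.317,0,0,0,0.008,0.4],[-0.029,-0.317,0,0,0,0.008,0.4],[-0.029,-0.317,0,0,0,0.008,0.4],[-0.029,-0.317,0,0,0,0.008,0.4],[-0.029,-0.317,0,0,0,0.008,0.4],[-0.029,-0.317,0,0,0,0.008,0.4],[-0.029,-0.317,0,0,0,0.008,0.4],[-0.029,-0.317,0,0,0,0.008,0.4],[-0.029,-0.317,0.04,0,0,0.008,0.4],[-0.029,-0.317,0.08,0,0,0.008,0.4],[-0.029,-0.317,0.1,0,0,0.008,0.4],[-0.029,-0.317,0.1,0,0,0.008,0.4]]'
python3 -m inch '[[0,0,0.04,0,0,0,0.4],[0,0,0.08,0,0,0,0.4],[0,0,0.1,0,0,0,0.4],[0,0,0.115,0,0,0,0.4],[0,0,0.12,0,0,0,0.4],[0,0,0.12,0,0,0,0.4],[0,0,0.12,0,0,0,0.4]]'
python3 -c "
from h import *
go([.5878,-.2567,.0232],183.6)"
```

```text
time: 45.32
ee_pos: [0.5844, -0.2561, 0.1493]
tcp_rot: [179.8, -0.5, -176.4]
wrist_force: [-0.9, -1.0, -0.9]
opening: 0.058
time: 45.9
ee_pos: [0.5876, -0.2571, 0.0377]
tcp_rot: [-179.9, 0.1, -176.5]
wrist_force: [-0.7, 0.2, -0.2]
opening: 0.0577
shift [-0.0002  0.0004  0.0145] rz -0.002 now [ 0.5876 -0.2571  0.0377] [-1.7995e+02  1.0000e-01 -1.7652e+02] q [-23.6  17.9   3.6  75.6  -0.  -27.1] t 45.9 F [-0.7  0.2 -0.2] op 0.0577
```

```bash
python3 -m inch '[[0,0,0.006,0,0,0,0.4],[0,0,0.01,0,0,0,0.4],[0,0,0.013,0,0,0,0.4],[0,0,0.014,0,0,0,0.4],[0,0,0.0143,0,0,0,0.4],[0,0,0.0143,0,0,0,0.4]]'
python3 -m inch '[[0,0,0,0,0,0,0.32],[0,0,0,0,0,0,0.25],[0,0,0,0,0,0,0.15],[0,0,0,0,0,0,0.15],[0,0,0,0,0,0,0.15],[0,0,-0.02,0,0,0,0.15],[0,0,-0.06,0,0,0,0.15],[0,0,-0.1,0,0,0,0.1],[0,0,-0.15,0,0,0,0.05],[0,0,-0.19,0,0,0,0.05],[0,0,-0.23,0,0,0,0.05],[0,0,-0.23,0,0,0,0.05]]'
python3 -m inch '[[0.0825,0.3208,0,0,0,0,0.05],[0.0825,0.3208,0,0,0,0,0.05],[0.0825,0.3208,0,0,0,0,0.05],[0.0825,0.3208,0,0,0,0,0.05],[0.0825,0.3208,0,0,0,0,0.05],[0.0825,0.3208,0,0,0,0,0.05],[0.0825,0.3208,0,0,0,0,0.05],[0.0825,0.3208,0,0,0,0,0.05],[0.0825,0.3208,0,0,0,0,0.05],[0.0825,0.3208,0,0,0,0,0.05]]'
python3 -m inch '[[0.0825,0.3208,0,0,0,-0.1,0.05],[0.0825,0.3208,0,0,0,-0.2,0.05],[0.0825,0.3208,0,0,0,-0.3,0.05],[0.0825,0.3208,0,0,0,-0.45,0.05],[0.0825,0.3208,0,0,0,-0.6,0.05],[0.0825,0.3208,0,0,0,-0.7,0.05],[0.0825,0.3208,0,0,0,-0.8,0.05],[0.0825,0.3208,0,0,0,-0.9,0.05],[0.0825,0.3208,0,0,0,-1.0,0.05],[0.0825,0.3208,0,0,0,-1.1,0.05],[0.0825,0.3208,0,0,0,-1.2,0.05],[0.0825,0.3208,0,0,0,-1.3,0.05]]'
python3 -m inch '[[0,0,0,0,0,-0.1,0.05],[0,0,0,0,0,-0.1,0.05],[0,0,0,0,0,-0.1,0.05]]'
python3 cuffs.py;python3 -c "
from h import *
p,M,s=tool();go([.3828,.373,.066],263.6)"
```

```text
time: 46.4
ee_pos: [0.587, -0.257, 0.0228]
tcp_rot: [-180.0, 0.1, -176.6]
wrist_force: [-2.2, 1.4, 7.2]
opening: 0.058
time: 47.4
ee_pos: [0.5878, -0.2575, 0.2602]
tcp_rot: [-179.7, 0.5, -176.6]
wrist_force: [0.4, -1.1, 0.7]
opening: 0.0811
time: 48.23
ee_pos: [0.4849, 0.0601, 0.2518]
tcp_rot: [-180.0, 0.0, -176.4]
wrist_force: [-0.4, 1.0, -0.9]
opening: 0.0813
time: 49.23
ee_pos: [0.3851, 0.3733, 0.251]
tcp_rot: [180.0, -0.0, -101.9]
wrist_force: [-0.3, 0.0, -0.3]
opening: 0.0812
time: 49.48
ee_pos: [0.3849, 0.3731, 0.2513]
tcp_rot: [180.0, -0.0, -96.6]
wrist_force: [0.0, -0.4, 0.1]
opening: 0.0809
0.055
  top
  (382.4, 373.0, 30.4, np.int32(116), np.float64(0.097))
0.055
  scene
  (379.6, 375.0, 29.2, np.int32(67), np.float64(0.095))
  (386.0, 372.5, 28.9, np.int32(74), np.float64(0.096))
0.01
  top
  (586.9, -258.2, 30.4, np.int32(94), np.float64(0.051))
  (503.3, -263.7, 30.2, np.int32(101), np.float64(0.051))
  (507.3, -368.2, 30.5, np.int32(116), np.float64(0.052))
  (424.3, -373.1, 30.0, np.int32(115), np.float64(0.051))
0.01
  scene
  (425.2, -371.7, 30.6, np.int32(157), np.float64(0.052))
  (508.5, -367.5, 31.4, np.int32(171), np.float64(0.052))
  (503.6, -263.2, 31.5, np.int32(160), np.float64(0.052))
  (587.1, -256.2, 31.0, np.int32(156), np.float64(0.051))
shift [0.0007 0.0015 0.1855] rz -0.002 now [0.3843 0.3735 0.2515] [180.    -0.   -96.53] q [ 44.2   3.5  10.8  97.3  -0.  -39.3] t 49.6833 F [-0.2 -0.3  0.2] op 0.0814
```

```bash
python3 -m inch '[[0.0005,0.0015,0.04,0,0,0,0.05],[0.0005,0.0015,0.08,0,0,0,0.05],[0.0005,0.0015,0.12,0,0,0,0.05],[0.0005,0.0015,0.15,0,0,0,0.05],[0.0005,0.0015,0.17,0,0,0,0.05],[0.0005,0.0015,0.18,0,0,0,0.05],[0.0005,0.0015,0.185,0,0,0,0.05],[0.0005,0.0015,0.185,0,0,0,0.05]]' 22
python3 -m inch '[[0,0,0,0,0,0,0.2],[0,0,0,0,0,0,0.3],[0,0,0,0,0,0,0.4],[0,0,0,0,0,0,0.4],[0,0,0,0,0,0,0.4],[0,0,0,0,0,0,0.4]]' 22
python3 -m inch '[[0,0,-0.01,0,0,0,0.4],[0,0,-0.03,0,0,0,0.4],[0,0,-0.06,0,0,0,0.4],[0,0,-0.1,0,0,0,0.4],[0,0,-0.14,0,0,0,0.4],[0,0,-0.18,0,0,0,0.4],[0,0,-0.19,0,0,0,0.4],[0,0,-0.19,0,0,0,0.4]]' 22
python3 -m inch '[[0.03,-0.005,0,0,0,0.116,0.4],[0.06,-0.01,0,0,0,0.232,0.4],[0.1,-0.017,0,0,0,0.348,0.4],[0.14,-0.024,0,0,0,0.464,0.4],[0.18,-0.03,0,0,0,0.58,0.4],[0.22,-0.037,0,0,0,0.696,0.4],[0.26,-0.044,0,0,0,0.812,0.4],[0.29,-0.049,0,0,0,0.928,0.4],[0.3162,-0.0532,0,0,0,1.044,0.4],[0.3162,-0.0532,0,0,0,1.16,0.4],[0.3162,-0.0532,0,0,0,1.276,0.4],[0.3162,-0.0532,0,0,0,1.396,0.4]]'
python3 -m inch '[[0,0,0,0,0,0,0.4],[0,0,0,0,0,0,0.4]]'
python3 -c "
from h import *
go([.4182,-.2673,.15],183.6)"
```

```text
time: 50.35
ee_pos: [0.3825, 0.3733, 0.0664]
tcp_rot: [180.0, -0.0, -96.4]
wrist_force: [0.0, -1.0, 0.6]
opening: 0.0811
time: 50.85
ee_pos: [0.3831, 0.3742, 0.0685]
tcp_rot: [-179.9, 0.1, -96.4]
wrist_force: [-0.7, -0.6, 6.7]
opening: 0.0589
time: 51.52
ee_pos: [0.3833, 0.3742, 0.2612]
tcp_rot: [-179.7, 0.3, -96.4]
wrist_force: [0.9, 0.2, -1.0]
opening: 0.0593
time: 52.52
ee_pos: [0.3998, 0.0525, 0.2553]
tcp_rot: [-180.0, -0.1, -176.8]
wrist_force: [0.5, 0.7, -1.0]
opening: 0.059
time: 52.68
ee_pos: [0.3998, 0.0532, 0.2556]
tcp_rot: [-180.0, -0.1, -176.2]
wrist_force: [-0.1, 0.0, -0.8]
opening: 0.0587
shift [ 0.0029 -0.321   0.1057] rz 0.004 now [0.3998 0.0532 0.2556] [-1.7999e+02 -8.0000e-02 -1.7617e+02] q [  7.6 -14.1  -5.1  99.2  -0.    3.7] t 52.6833 F [-0.1  0.  -0.8] op 0.0587
```

```bash
python3 -m inch '[[0.003,-0.321,0,0,0,0.004,0.4],[0.003,-0.321,0,0,0,0.004,0.4],[0.003,-0.321,0,0,0,0.004,0.4],[0.003,-0.321,0,0,0,0.004,0.4],[0.003,-0.321,0,0,0,0.004,0.4],[0.003,-0.321,0,0,0,0.004,0.4],[0.003,-0.321,0,0,0,0.004,0.4],[0.003,-0.321,0,0,0,0.004,0.4],[0.003,-0.321,0.04,0,0,0.004,0.4],[0.003,-0.321,0.08,0,0,0.004,0.4],[0.003,-0.321,0.1,0,0,0.004,0.4],[0.003,-0.321,0.1,0,0,0.004,0.4]]'
python3 -m inch '[[0,0,0.04,0,0,0,0.4],[0,0,0.08,0,0,0,0.4],[0,0,0.1,0,0,0,0.4],[0,0,0.115,0,0,0,0.4],[0,0,0.12,0,0,0,0.4],[0,0,0.12,0,0,0,0.4],[0,0,0.12,0,0,0,0.4]]'
python3 -c "
from h import *
go([.4182,-.2673,.0232],183.6)"
```

```text
time: 53.68
ee_pos: [0.4153, -0.266, 0.1509]
tcp_rot: [179.7, -0.4, -176.4]
wrist_force: [-0.6, 1.0, -1.2]
opening: 0.0588
time: 54.27
ee_pos: [0.4182, -0.2676, 0.0381]
tcp_rot: [-179.9, 0.1, -176.5]
wrist_force: [0.3, -0.0, -0.2]
opening: 0.0591
shift [0.     0.0003 0.0149] rz -0.002 now [ 0.4182 -0.2676  0.0381] [-1.7994e+02  8.0000e-02 -1.7651e+02] q [-32.6  -1.6 -18.1  73.4  -0.  -36.1] t 54.2667 F [ 0.3 -0.  -0.2] op 0.0591
```

```bash
python3 -m inch '[[0,0,0.006,0,0,0,0.4],[0,0,0.01,0,0,0,0.4],[0,0,0.013,0,0,0,0.4],[0,0,0.014,0,0,0,0.4],[0,0,0.0145,0,0,0,0.4],[0,0,0.0145,0,0,0,0.4]]'
python3 -m inch '[[0,0,0,0,0,0,0.32],[0,0,0,0,0,0,0.25],[0,0,0,0,0,0,0.15],[0,0,0,0,0,0,0.15],[0,0,0,0,0,0,0.15],[0,0,-0.02,0,0,0,0.15],[0,0,-0.06,0,0,0,0.15],[0,0,-0.1,0,0,0,0.1],[0,0,-0.15,0,0,0,0.05],[0,0,-0.19,0,0,0,0.05],[0,0,-0.23,0,0,0,0.05],[0,0,-0.23,0,0,0,0.05]]'
python3 -m inch '[[0.212,-0.187,0,0,0,0,0.05],[0.212,-0.187,0,0,0,0,0.05],[0.212,-0.187,0,0,0,0,0.05],[0.212,-0.187,0,0,0,0,0.05],[0.212,-0.187,0,0,0,0,0.05],[0.212,-0.187,0,0,0,0,0.05],[0.212,-0.187,0,0,0,0,0.05],[0.212,-0.187,0,0,0,0,0.05],[0.212,-0.187,0,0,0,0,0.05],[0.212,-0.187,0,0,0,0,0.05]]'
python3 cuffs.py; python3 lug.py L9
```

```text
time: 54.77
ee_pos: [0.4177, -0.2675, 0.0235]
tcp_rot: [-180.0, 0.1, -176.6]
wrist_force: [-4.0, 3.3, 12.2]
opening: 0.059
time: 55.77
ee_pos: [0.4186, -0.268, 0.2594]
tcp_rot: [-179.7, 0.4, -176.6]
wrist_force: [0.9, -0.3, 1.1]
opening: 0.0815
time: 56.6
ee_pos: [0.2168, -0.4664, 0.2518]
tcp_rot: [180.0, 0.0, -176.6]
wrist_force: [-0.1, -0.0, 0.7]
opening: 0.0811
0.055
  top
0.055
  scene
0.01
  top
  (587.2, -258.7, 30.9, np.int32(93), np.float64(0.053))
  (503.0, -263.1, 30.5, np.int32(102), np.float64(0.052))
  (507.2, -368.2, 30.6, np.int32(114), np.float64(0.052))
  (419.2, -268.3, 30.1, np.int32(94), np.float64(0.051))
  (424.3, -373.7, 30.3, np.int32(111), np.float64(0.051))
0.01
  scene
  (418.2, -266.7, 31.1, np.int32(157), np.float64(0.052))
  (426.1, -372.3, 31.1, np.int32(153), np.float64(0.052))
  (507.8, -367.8, 31.1, np.int32(172), np.float64(0.051))
  (503.8, -262.5, 30.7, np.int32(156), np.float64(0.052))
  (587.1, -256.3, 31.0, np.int32(155), np.float64(0.052))
top lug ((29.80335235595703, -46.54677200317383), (42.68406295776367, 34.43998336791992), 89.60321044921875) 184 ang 89.91096516483678
tab 57 [  15.14514039 -100.69753481] [ 43.50626253 -88.58492332]
scene lug ((30.224411010742188, -47.087188720703125), (35.88148880004883, 42.60387420654297), 0.517413318157196) 250 ang 90.10117298649405
tab 83 [  16.03814604 -101.39403842] [ 44.58021843 -89.07471555]
```

View pics/L9scene.png

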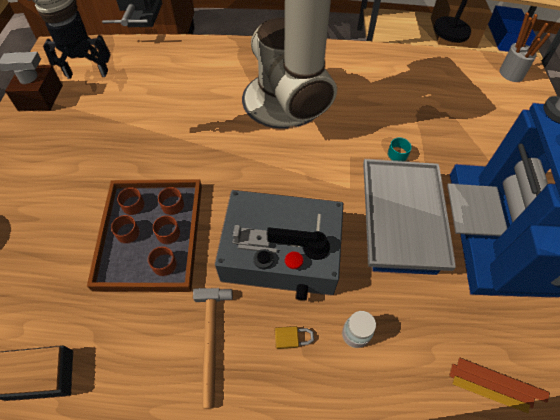

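View pics/L9scenec.png

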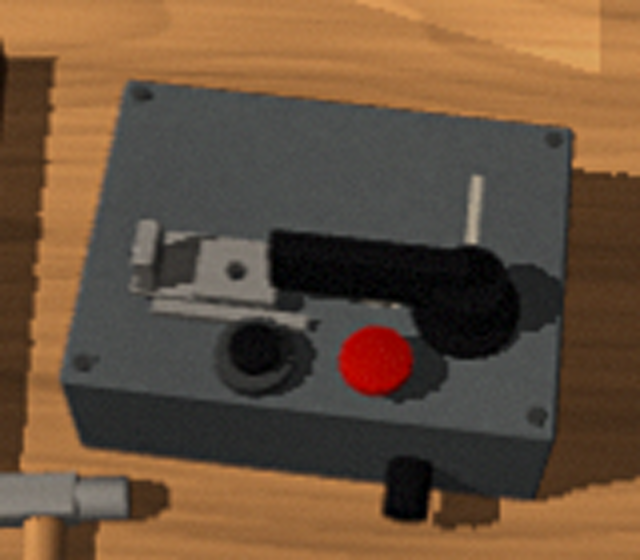

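The final view shows all five cuffs upright in the tray at (130,200), (170,198), (123,228), (165,229) and (161,261), and the delivery table is empty. The handle is at OFF with the lug hole over the hasp, and the padlock, hammer, jar and turquoise ring haven't moved. The arm is clear of everything, so I'm handing in.

```bash
python3 -c "
from h import *
print(order.job_done())"
```

```text
the job is handed in; nothing more can be done
None
```

The mill is isolated and the start button was pressed fully down to prove it dead. All five copper cuffs now stand upright in the felt tray, and I handed the job in at about 57 s.

- **Handle:** at OFF, measured at 89.9° and 90.1° in the two cameras.
- **Hasp:** I pushed it about 1.5 mm too far with a mistyped row, then brought it back. It now reads 34 to 35 mm against the 35 mm target; the scene camera alone gives nearer 34. The small handle hole hides the hasp hole, so I judged the line-up from the tab and not by looking through both holes.
- **Start button:** pressed until it bottomed, at 25 N on the wrist, after the handle and hasp were set.
- **Cuffs:** gripped at 22 N and set down, not dropped. The set-down forces on the wrist were 18 N or less. In the tray the tops read 51 to 53 mm against 50 expected, with centres about 82 to 105 mm apart. No cuff appeared to be knocked aside.
- **Left alone:** the padlock, hammer, jar and turquoise ring look unmoved, and the delivery table is empty.

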